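# Lever open the archive case, file the weighed castings, close it and rack the opener

### The arm

A 6-joint arm with a two-finger parallel gripper is mounted at the origin on the work surface. World frame = base frame: x ahead of the robot, y to its left, z up, the work surface at z = 0. Lengths are in mm, angles in rad, forces in N, time in s.
With the tool pointing down it reaches from about 325 to 775 mm from the base axis. Payload 5.5 kg.
Tool frame: the origin (TCP) lies midway between the tips of the shut fingers; the grasp point (between the pads) lies robot.grip_depth behind it (robot.grip_depth is the distance from the TCP to the grasp point, in mm); z points along the fingers, x is the direction in which the jaws open and shut, and the axes are right-handed (so a half turn about z gives the same grasp; the last joint's range is limited). The gripper opens to 85 mm and grips with 20 to 120 N. Pads are 22 mm wide; open, the fingers measure 114 mm over their backs; the gripper's body (76 mm by 85 mm) begins 54 mm behind the grasp point. The pads swing forward as they close: fully open they stand 13 mm farther back than shut.
Start: joints at [1.175, 0.091, 1.231, -0, 1.82, -0.057], TCP at [199.418, 565.905, 231.275] pointing down, gripper open.
Joint ranges: [-2.87, 2.87], [-0.86, 2.18], [0.17, 2.46], [-1.51, 4.65], [0.06, 2.69], [-2.65, 2.65]. Speed limits (rad/s): [2.57, 2.57, 3.01, 3.14, 3.14, 3.14].

### API

Orientations are given as a 3x3 rotation matrix whose columns are the frame's x, y, z axes.
In Python, from plant import robot gives the robot as it stands.
- The arm moves only by the tool carry_out, never from a script. Its argument "steps" is text: rows parted by semicolons, each of 7 numbers parted by spaces: the shift along the world's x, y, z in mm, then the turn, a rotation vector about the world's x, y, z in degrees, then the opening in per cent of the stroke, from 0 (shut) to 100 (fully open). In form: tx ty tz wx wy wz claw; .... A call has 1 to 20 rows; each row is the pose to reach, as a shift and turn from the pose commanded when the call began; what a row does not reach only later rows make up. A row lasts 1/10 s, in which the tool goes at most 50 mm and 8.59 degrees, less where a joint would pass 70% of its speed; a pose out of reach is approached as far as the arm can. A call with a gripper value outside its range is refused whole. The fingers move at their own pace and stop on an object; "force" is the grip in N (left out, the last holds). Time passes only in rows, so rows that repeat a pose let the fingers close. It gives the time, the measured TCP pose, the force and the opening at its end, in the units of the state.
- robot.get_state(): the state, without advancing time (a new reading comes with each control period).
- robot.get_image(name): name is "scene" or "top"; returns (picture, depth): 384x512x3 uint8, red, green, blue; 384x512 float32, mm along the optical axis (not along the pixel's ray), 0 where there is no reading.
- robot.calibration(name): a dict with "camera_matrix" (3x3 intrinsics, pixels), "dist" ([k1, k2, p1, p2, k3] as OpenCV has them; the pictures are not rectified), "origin" and "rotation" of the camera in the world. Camera axes: x right, y down, z forward; pixel columns grow to the right and rows downward; lengths in mm; the calibration is good to about 2 mm. A picture is of the moment at which its call begins. calibration takes no time and is no camera call.
- robot.hand_in(): hands the job in, once; it reports no verdict.
The state is a dict: "t": time; "q": joint angles; "joint_vel": joint speeds; "joint_efforts": joint torques, N m; "tcp_pos": TCP position; "eef_rot": TCP orientation; "wrist_force": force on the tool from outside, world axes, zero at the start; "wrist_torque": the same for the moment, N m; "finger_gap": opening from 0.0 (shut) to 1.0 (fully open).
Only numpy, scipy, OpenCV 4.12 (cv2) and the standard library are available. Lean on these libraries where they do the work, as an engineer would, in place of code of your own. Each camera call takes 0.05 s, during which the arm holds its last target.

### The job

The weighed aluminium castings on the bench have to be filed in the blue archive case. Lever its white lid up with the blade of the red-handled opener (through the notch in the front wall), swing the lid wide open so that it stands by itself past upright, stand every casting upright on the case floor between the ribs, then shut the lid fully. Leave the opener with its blade pushed fully home in the slot of the grey holder block, and do not disturb the balance, the beaker or the phone.

Things in the scene. Friction and masses are not known exactly. Their poses are not given: they have to be found in the camera images.
- case: Blue open-topped case, fixed to the bench, outer 112 (x) x 226 (y) x 50 mm high, walls and floor 5 mm; 45 mm of room under the shut lid. Origin: centre of its underside; +x points to the hinge (rear) side, -x is the front with the notch, z up.
- case_floor (a point): Centre of the case's inner floor, 5 mm above the bench. Axes as the case. Three grey ribs 4 mm thick and 8 mm high run along x across the whole floor at y = -54, 0 and +54 mm, leaving four bays 50 to 52 mm wide (y) and 102 mm long (x), centred at about y = -81, -27, 27 and 81 mm.
- case_notch (a point): Centre of the pry notch in the outer face of the case's front wall: an opening 50 mm wide (y) and 7 mm high right under the lid, z 43 to 50 mm, through the 5 mm wall, with a yellow mark below it. Axes as the case.
- case_hinge (a point): Middle of the hinge line (along the case's y axis), at the rear outer edge of the case, 50 mm above the bench; the lid's underside runs through it. Axes as the case.
- lid (a joint): Angle of the white lid, rad: 0 shut, grows as it opens upwards, 1.9 at its stop. A flat plate 112 x 226 x 6 mm, 220 g, resting flush with the case's outer walls, so fingers cannot get under it. The stiff friction hinge (0.24 N m) keeps it at any angle; lifting the front edge takes about 3.5 N.
- lid_edge (a point): Middle of the lid's free front edge, on its underside; 112 mm from the hinge line. Axes as the lid (x from the edge to the hinge, z out of the lid's top face).
- opener: Loose opener lying level on the bench, 90 g: red handle 95 (x) x 16 (y) x 24 (z) mm with a black band, and a flat steel blade 22 mm wide (y), 2.5 mm thick (z), sticking 75 mm out of the handle's front end at mid-height. Origin: centre of the handle's underside; +x points along the blade to its tip, z up.
- opener_grip (a point): Good grip point in the handle: 25 mm ahead of its centre, at mid-height (12 mm above the underside), 97.5 mm behind the tip; grip across the 16 mm width.
- opener_tip (a point): Middle of the blade's tip edge, at blade mid-thickness. Axes as the opener.
- holder: Grey holder block fixed to the bench, 75 (x) x 70 (y) x 80 mm high, yellow line on its top along the slot. Origin: centre of its underside; -x is the front face, z up.
- holder_slot (a point): Centre of the mouth of the level slot in the holder's front face, 65 mm above the bench: 30 mm wide (y), 6 mm high, running 55 mm deep along +x to a closed end. The blade goes in tip first, lying flat; with the blade home 20 mm of it and the handle stick out and hang there by the blade. Axes as the holder.
- balance: White laboratory balance, 130 x 150 x 38 mm, 1.2 kg; bystander. Origin: centre of its underside.
- beaker: Glass beaker, 72 mm across, 90 mm high; bystander. Origin: centre of its underside.
- phone: Black phone lying flat, 75 x 155 x 9 mm; bystander. Origin: centre of its underside.
- sample0: Cast aluminium sample: solid upright cylinder 38 mm across, 40 mm high, 120 g, red stroke on its top; may be absent. Origin: centre of its underside, z along its axis.
- sample1: Cast aluminium sample: solid upright cylinder 38 mm across, 40 mm high, 120 g, red stroke on its top; may be absent. Origin: centre of its underside, z along its axis.
- sample2: Cast aluminium sample: solid upright cylinder 38 mm across, 40 mm high, 120 g, red stroke on its top; may be absent. Origin: centre of its underside, z along its axis.
- sample3: Cast aluminium sample: solid upright cylinder 38 mm across, 40 mm high, 120 g, red stroke on its top; may be absent. Origin: centre of its underside, z along its axis.

How it is judged (in metres and radians):
On the way, in this order (a step that is already met when the one before it is completed fails the run):
1. the lid is levered up at least 0.2 rad by the opener, its blade or body pressing on the lid (value of joint lid above 0.2 rad and contact force between opener and lid above 0.3 N), for 0.1 s.
2. the lid stands open beyond 1.58 rad by itself, nothing of the robot or opener pressing on it (value of joint lid above 1.58 rad and contact force between anything else and lid below 0.2 N), for 0.3 s.
3. every casting stands upright on the case floor, lid still open (x of sample0 in the frame of case between -0.034 and 0.034 m and y of sample0 in the frame of case between -0.096 and 0.096 m and z of sample0 in the frame of case between 0 and 0.01 m and angle between each of sample0, sample1, sample2, sample3's own z axis and vertical below 0.12 rad and x of sample1 in the frame of case between -0.034 and 0.034 m and y of sample1 in the frame of case between -0.096 and 0.096 m and z of sample1 in the frame of case between 0 and 0.01 m and x of sample2 in the frame of case between -0.034 and 0.034 m and y of sample2 in the frame of case between -0.096 and 0.096 m and z of sample2 in the frame of case between 0 and 0.01 m and x of sample3 in the frame of case between -0.034 and 0.034 m and y of sample3 in the frame of case between -0.096 and 0.096 m and z of sample3 in the frame of case between 0 and 0.01 m and value of joint lid above 1 rad), for 0.2 s.
At the end, for the whole second after the job is handed in: Every casting stands upright (within 7 degrees) on the case floor (origin under 10 mm above the case's underside, so not on a rib), the lid is shut to within 0.03 rad, and the opener rests released with its blade in the holder's slot, tip within 12 mm of the slot's closed end (x of sample0 in the frame of case between -0.034 and 0.034 m and y of sample0 in the frame of case between -0.096 and 0.096 m and z of sample0 in the frame of case between 0 and 0.01 m and angle between each of sample0, sample1, sample2, sample3's own z axis and vertical below 0.12 rad and x of sample1 in the frame of case between -0.034 and 0.034 m and y of sample1 in the frame of case between -0.096 and 0.096 m and z of sample1 in the frame of case between 0 and 0.01 m and x of sample2 in the frame of case between -0.034 and 0.034 m and y of sample2 in the frame of case between -0.096 and 0.096 m and z of sample2 in the frame of case between 0 and 0.01 m and x of sample3 in the frame of case between -0.034 and 0.034 m and y of sample3 in the frame of case between -0.096 and 0.096 m and z of sample3 in the frame of case between 0 and 0.01 m and value of joint lid below 0.03 rad and x of opener_tip in the frame of holder above 0.0055 m and y of opener_tip in the frame of holder between -0.015 and 0.015 m and z of opener_tip in the frame of holder between 0.06 and 0.07 m and angle between the x axis of opener and the x axis of holder, either way round below 0.2 rad and linear speed of opener below 0.02 m/s); the robot touches nothing.
It fails at once if the balance, beaker or phone is moved more than 30 mm (distance of any of balance, beaker, phone from where it was at the start of the episode above 0.03 m).
It fails at once if the beaker is tipped (angle between beaker's own z axis and vertical above 0.5 rad).
Of sample0, sample1, sample2, sample3 only 2 to 4 are there at a start; the rules pass over those that are not, and their reading is None.
At some moment in a run one of sample0, sample1, sample2, sample3 may be knocked a few centimetres aside while the robot is not near it.
It also fails if it takes over 210 s, if anything falls off the work surface, if the arm or the gripper's body presses on something with over 40 N, if the wrist force passes 120 N, or if a joint passes its speed limit or range.

## Working session

There is one attempt and no reset: what is moved stays moved. The work goes in short steps, Python scripts to look and compute and a tool call to move; the robot and the scene stay as the last step left them, time stands still between calls to the robot, and variables do not carry over. Pictures are saved under pics/ and viewed, and the job is handed in when it is done.

Besides the shell and the picture viewer there is one more tool, called after "Emit:" by a JSON object that holds its "fn" and its "kwargs", one argument or row to a line. carry_out: Moves the arm, as the interface text tells. Its arguments: {"type":"object","properties":{"steps":{"type":"string"},"force":{"type":"number"}},"required":["steps"]}

```bash
mkdir -p pics; ls; cat > h.py <<'E'
import numpy as np, cv2
from plant import robot
def snap(name,fn):
    im,d=robot.get_image(name); cv2.imwrite('pics/'+fn+'.png',cv2.cvtColor(im,cv2.COLOR_RGB2BGR)); np.save('pics/'+fn+'.npy',d); return im,d
def ray(name,uv):
    c=robot.calibration(name); K=np.array(c['camera_matrix']);D=np.array(c['dist'],float)
    p=cv2.undistortPoints(np.array(uv,float).reshape(-1,1,2),K,D).reshape(-1,2)
    r=np.c_[p,np.ones(len(p))]@np.array(c['rotation']).T
    return np.array(c['origin'],float),r
def onz(name,uv,z):
    o,r=ray(name,uv); return o+r*((z-o[2])/r[:,2])[:,None]
def dep(name,uv,d):
    o,r=ray(name,uv); return o+r*np.array([d[int(round(v)),int(round(u))] for u,v in uv])[:,None]
def cloud(name,d):
    H,W=d.shape; u,v=np.meshgrid(np.arange(W),np.arange(H)); uv=np.c_[u.ravel(),v.ravel()]
    o,r=ray(name,uv); return (o+r*d.reshape(-1,1)).reshape(H,W,3)
E
python3 - <<'E'
from h import *
for n in ('scene','top'):
    snap(n,n+'0'); c=robot.calibration(n); print(n,c)
print(robot.get_state(), robot.grip_depth)
E
```

```text
pics
scene {'camera_matrix': array([[443.76398283,   0.        , 251.98804586],
       [  0.        , 443.76398283, 197.49961538],
       [  0.        ,   0.        ,   1.        ]]), 'dist': array([0.01161757, 0.        , 0.        , 0.        , 0.        ]), 'origin': array([1202.83199722,  655.60546801,  805.41351768]), 'rotation': array([[-0.71491978,  0.4559715 , -0.53007518],
       [ 0.69906714,  0.45099086, -0.55489853],
       [-0.01395885, -0.76726607, -0.64117698]])}
top {'camera_matrix': array([[448.21072617,   0.        , 260.78802414],
       [  0.        , 448.21072617, 204.6085937 ],
       [  0.        ,   0.        ,   1.        ]]), 'dist': array([-0.07562452,  0.        ,  0.        ,  0.        ,  0.        ]), 'origin': array([ 335.56850344,   43.40374507, 1446.10137582]), 'rotation': array([[-3.98475243e-03, -9.82814989e-01,  1.84550315e-01],
       [-9.99992022e-01,  3.96793997e-03, -4.60415162e-04],
       [-2.79781648e-04, -1.84550677e-01, -9.82822959e-01]])}
{'t': 0.1, 'q': array([ 1.17530344e+00,  9.17984534e-02,  1.23182406e+00, -2.19341781e-05,
        1.81976771e+00, -5.66477714e-02]), 'joint_vel': array([ 0.00081001, -0.0013912 , -0.0034159 , -0.00060289,  0.00064169,
       -0.00045456]), 'joint_efforts': array([ 2.47012591e-03, -4.60216677e+01, -4.19217360e+01, -7.51437074e-05,
        1.07335814e-02, -3.27467990e-05]), 'tcp_pos': array([199.31814935, 565.65217759, 230.22192189]), 'eef_rot': array([[ 3.32402574e-01,  9.43137358e-01, -6.72921372e-04],
       [ 9.43135888e-01, -3.32403245e-01, -1.66700189e-03],
       [-1.79589301e-03, -8.05405776e-05, -9.99998384e-01]]), 'wrist_force': array([-0.5194395 , -0.52521506, -0.35961077]), 'wrist_torque': array([ 0.03171389,  0.03803021, -0.00962092]), 'finger_gap': 1.0033696247534287} 18.700000000000003
```

View pics/scene0.png

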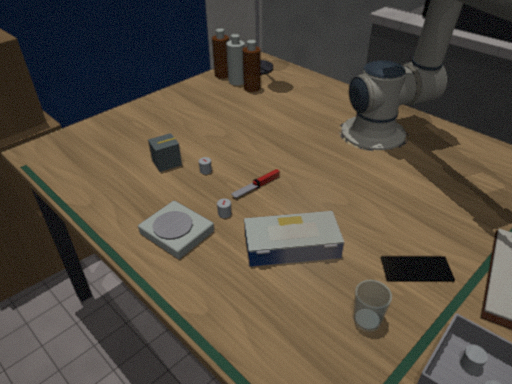

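View pics/top0.png

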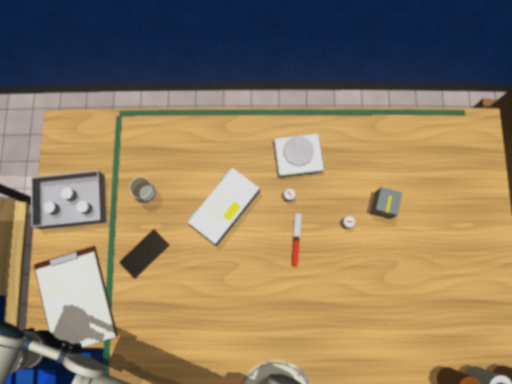

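```bash
python3 - <<'E'
from h import *
im=cv2.imread('pics/top0.png'); 
a=cv2.resize(im[120:280,180:410],None,fx=3.4,fy=3.4,interpolation=cv2.INTER_CUBIC); cv2.imwrite('pics/z1.png',a)
b=cv2.resize(im[150:290,20:190],None,fx=2.5,fy=2.5,interpolation=cv2.INTER_CUBIC)
s=cv2.imread('pics/scene0.png')
c=cv2.resize(s[310:384,400:512],None,fx=3,fy=3,interpolation=cv2.INTER_CUBIC)
o=np.zeros((350,780,3),np.uint8); o[:350,:425]=b; o[:222,430:766]=c; cv2.imwrite('pics/z2.png',o)
cv2.imwrite('pics/z3.png',cv2.resize(s[120:290,130:350],None,fx=3.4,fy=3.4,interpolation=cv2.INTER_CUBIC))
E
```

```text
(no output)
```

View pics/z1.png

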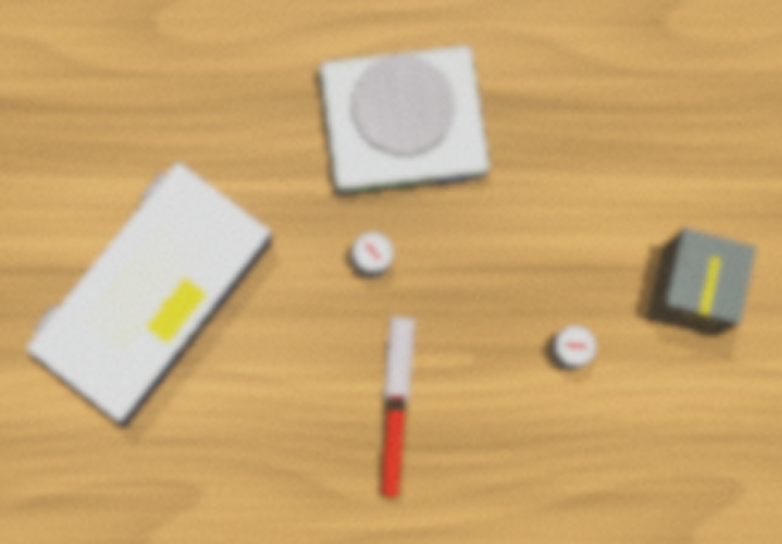

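View pics/z2.png

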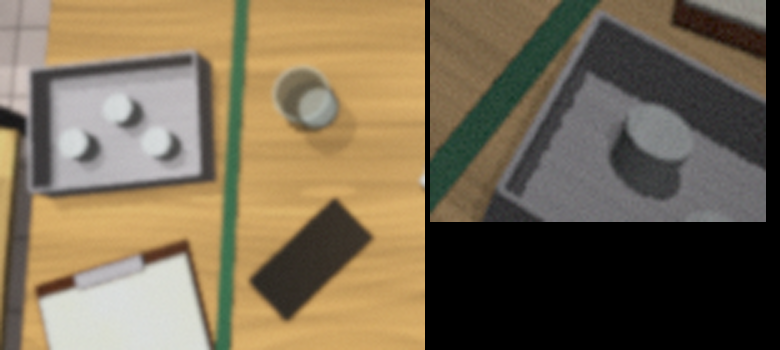

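View pics/z3.png

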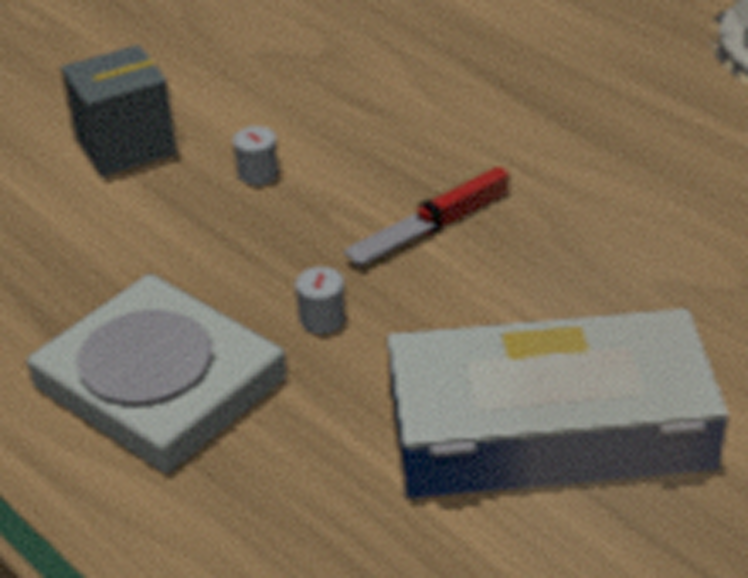

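```bash
python3 - <<'E'
from h import *
im=cv2.imread('pics/top0.png'); hsv=cv2.cvtColor(im,cv2.COLOR_BGR2HSV); d=np.load('pics/top0.npy'); P=cloud('top',d)
def comps(m,lo=15):
    n,l,s,c=cv2.connectedComponentsWithStats(m.astype(np.uint8))
    return [(l==i) for i in range(1,n) if s[i,4]>=lo]
H,S,V=[hsv[...,i].astype(int) for i in range(3)]
roi=np.zeros(H.shape,bool); roi[125:285,125:420]=1
def rep(nm,m,z):
    for c in comps(m&roi):
        ct=max(cv2.findContours(c.astype(np.uint8),cv2.RETR_EXTERNAL,cv2.CHAIN_APPROX_NONE)[0],key=len)
        vs,us=np.nonzero(c)
        r=cv2.minAreaRect(ct); box=cv2.boxPoints(r)
        W=onz('top',box,z)[:,:2]
        cen=onz('top',[[us.mean(),vs.mean()]],z)[0,:2]
        print(nm,'px',us.mean().round(1),vs.mean().round(1),'n',c.sum(),'cen',cen.round(1),'medz',np.median(P[...,2][c]).round(1),'box',W.round(0).tolist())
rep('white',(S<60)&(V>150),56)
rep('red',((H<6)|(H>172))&(S>140),24)
rep('yellow',(H>22)&(H<34)&(S>170)&(V>150),56)
rep('grey',(S<75)&(V<150)&(V>80),80)
rep('dark',(V<70),9)
E
```

```text
white px 298.4 154.0 n 1703 cen [762.3 -79.2] medz 34.4 box [[817.0, 1.0], [836.0, -149.0], [709.0, -159.0], [692.0, -13.0]]
white px 222.3 204.8 n 2403 cen [596.5 164.3] medz 56.2 box [[544.0, 280.0], [727.0, 139.0], [651.0, 46.0], [471.0, 187.0]]
white px 145.7 191.8 n 117 cen [639.8 409.6] medz 7.8 box [[659.0, 429.0], [659.0, 393.0], [619.0, 392.0], [620.0, 427.0]]
white px 289.2 193.7 n 110 cen [631.5 -47.4] medz 39.8 box [[632.0, -23.0], [656.0, -47.0], [630.0, -72.0], [606.0, -48.0]]
white px 297.1 224.5 n 161 cen [532.7 -70.7] medz 13.1 box [[497.0, -57.0], [570.0, -63.0], [568.0, -85.0], [495.0, -79.0]]
white px 349.0 221.3 n 103 cen [ 542.2 -234.2] medz 39.5 box [[559.0, -219.0], [559.0, -251.0], [524.0, -249.0], [524.0, -218.0]]
red px 295.0 252.1 n 95 cen [449.  -65.2] medz 24.3 box [[412.0, -56.0], [488.0, -63.0], [487.0, -75.0], [411.0, -67.0]]
yellow px 231.3 211.0 n 85 cen [576.6 135.6] medz 56.3 box [[564.0, 158.0], [602.0, 128.0], [591.0, 114.0], [552.0, 143.0]]
grey px 299.4 173.5 n 72 cen [691.2 -79.1] medz 20.7 box [[693.0, -12.0], [700.0, -147.0], [689.0, -148.0], [682.0, -12.0]]
grey px 142.7 191.0 n 203 cen [637.1 413. ] medz 37.2 box [[653.0, 457.0], [683.0, 400.0], [621.0, 367.0], [592.0, 424.0]]
grey px 387.7 200.6 n 414 cen [ 603.1 -353.9] medz 79.3 box [[574.0, -309.0], [646.0, -331.0], [629.0, -400.0], [556.0, -377.0]]
grey px 237.1 217.3 n 113 cen [552.7 116. ] medz 27.4 box [[470.0, 186.0], [640.0, 50.0], [636.0, 45.0], [466.0, 181.0]]
grey px 343.6 223.6 n 16 cen [ 531.4 -212.5] medz 27.9 box [[542.0, -204.0], [546.0, -211.0], [521.0, -223.0], [517.0, -215.0]]
dark px 143.9 253.4 n 918 cen [447.1 419.4] medz 9.2 box [[420.0, 496.0], [525.0, 394.0], [478.0, 345.0], [374.0, 447.0]]
```

```bash
cat > meas.py <<'E'
from h import *
def comps(m,lo=15):
    n,l,s,c=cv2.connectedComponentsWithStats(m.astype(np.uint8))
    return [(l==i) for i in range(1,n) if s[i,4]>=lo]
def quad(cam,mask,z):
    ct=max(cv2.findContours(mask.astype(np.uint8),cv2.RETR_EXTERNAL,cv2.CHAIN_APPROX_NONE)[0],key=len)
    W=onz(cam,ct.reshape(-1,2),z)[:,:2].astype(np.float32)
    r=cv2.minAreaRect(W); return r
E
python3 - <<'E'
from meas import *
for cam in ('top','scene'):
    im=cv2.imread(f'pics/{cam}0.png'); hsv=cv2.cvtColor(im,cv2.COLOR_BGR2HSV); d=np.load(f'pics/{cam}0.npy'); P=cloud(cam,d)
    H,S,V=[hsv[...,i].astype(int) for i in range(3)]
    Z=P[...,2]
    inr=(P[...,0]>350)&(P[...,0]<860)&(P[...,1]>-450)&(P[...,1]<520)
    def byz(nm,z0,tol,box):
        m=(abs(Z-z0)<tol)&(P[...,0]>box[0])&(P[...,0]<box[1])&(P[...,1]>box[2])&(P[...,1]<box[3])
        for c in comps(m,30):
            q=quad(cam,c,z0); print(cam,nm,c.sum(),'medxyz',np.median(P[c],0).round(1),np.array(q[0]).round(1),np.array(q[1]).round(1),round(q[2],1))
    byz('lid',56,4,(450,750,20,300))
    byz('holder',80,5,(520,680,-430,-280))
    byz('bal',38,12,(650,860,-180,30))
    byz('sA',40,5,(590,670,-90,0))
    byz('sB',40,5,(500,580,-270,-190))
    byz('handle',24,4,(390,520,-100,-40))
    byz('blade',13,4,(480,590,-100,-50))
    m=(((H<8)|(H>170))&(S>110)&inr)
    for c in comps(m,3): 
        v,u=np.nonzero(c); print(cam,'red',c.sum(),u.mean().round(1),v.mean().round(1),P[c].mean(0).round(1))
    m=((H>20)&(H<36)&(S>110)&inr&(Z>50)&(Z<95))
    for c in comps(m,5):
        v,u=np.nonzero(c); q=cv2.fitLine(P[c][:,:2].astype(np.float32),2,0,.01,.01).ravel()
        print(cam,'yel',c.sum(),P[c].mean(0).round(1),q.round(2))
E
```

```text
top lid 2092 medxyz [595.5 162.5  56.2] [598.4 163.9] [118.7 226.1] 51.8
top holder 483 medxyz [ 602.9 -358.    79.6] [ 603.1 -357.4] [69.  77.3] 74.2
top bal 1696 medxyz [768.1 -79.7  34.4] [767.6 -80.4] [131.6 149.2] 6.8
top sA 99 medxyz [634.3 -48.   40.1] [635.5 -47.9] [32.1 36.2] 89.2
top sB 99 medxyz [ 543.  -237.4   39.4] [ 544.7 -236.7] [35.7 34.6] 43.6
top handle 115 medxyz [455.8 -65.3  24.2] [454.3 -65.8] [15.8 93.3] 85.0
top blade 127 medxyz [537.3 -73.6  13.3] [536.9 -73.3] [21.8 79.1] 85.0
top red 116 295.1 252.2 [448.6 -65.6  23.7]
top yel 54 [ 588.7 -354.7   77.2] [ 9.8000e-01 -2.0000e-01  5.8869e+02 -3.5473e+02]
top yel 131 [576.8 135.4  56.2] [  0.79  -0.62 576.8  135.37]
scene lid 2521 medxyz [598.8 163.2  53.6] [600.5 164.1] [117.  227.3] 51.8
scene holder 252 medxyz [ 607.4 -356.6   76.6] [ 608.5 -352. ] [73.8 74.8] 74.9
scene bal 1948 medxyz [778.5 -73.8  30.7] [778.4 -71.6] [126.7 148.7] 6.8
scene sA 87 medxyz [636.9 -49.9  37.2] [639.3 -44.7] [32.6 35.2] 44.7
scene sB 58 medxyz [ 547.  -237.7   36.5] [ 550.1 -234.8] [33.2 33.3] 87.7
scene handle 44 medxyz [473.5 -68.7  21.5] [475.3 -65.8] [16.5 57.7] 84.0
scene blade 44 medxyz [503.7 -67.8  11.7] [502.1 -69.9] [22.3 44. ] 88.9
scene blade 70 medxyz [551.2 -76.5  10.7] [552.2 -73.2] [21.6 55.3] 84.1
scene red 208 266.7 177.5 [454.3 -63.8  14.3]
scene red 3 391.3 259.0 [470.  365.8   8.3]
scene yel 24 [ 593.1 -356.3   76.3] [ 9.7000e-01 -2.6000e-01  5.9309e+02 -3.5628e+02]
scene yel 141 [577.2 133.9  53.4] [  0.79  -0.61 577.25 133.92]
```

Emit:
{"fn": "carry_out", "kwargs": {
  "steps": "278.6 -633.9 -81.3 0 0 -60 60; 278.6 -633.9 -81.3 0 0 -60 60; 278.6 -633.9 -81.3 0 0 -60 60; 278.6 -633.9 -81.3 0 0 -60 60; 278.6 -633.9 -81.3 0 0 -60 60; 278.6 -633.9 -81.3 0 0 -60 60; 278.6 -633.9 -81.3 0 0 -120 60; 278.6 -633.9 -81.3 0 0 -120 60; 278.6 -633.9 -81.3 0 0 -120 60; 278.6 -633.9 -81.3 0 0 -120 60; 278.6 -633.9 -81.3 0 0 -120 60; 278.6 -633.9 -81.3 0 0 -120 60; 278.6 -633.9 -81.3 0 0 -120 60; 278.6 -633.9 -81.3 0 0 -165.6 60; 278.6 -633.9 -81.3 0 0 -165.6 60; 278.6 -633.9 -81.3 0 0 -165.6 60; 278.6 -633.9 -81.3 0 0 -165.6 60; 278.6 -633.9 -81.3 0 0 -165.6 60; 278.6 -633.9 -81.3 0 0 -165.6 60; 278.6 -633.9 -81.3 0 0 -165.6 60",
  "force": 100
}}

```text
t: 2.1
tcp_pos: [477.8, -68.0, 149.4]
eef_rot: [[-0.092, -0.996, -0.001], [-0.996, 0.092, 0.0], [-0.0, 0.001, -1.0]]
wrist_force: [0.1, -0.1, 0.2]
finger_gap: 0.6
```

```bash
python3 - <<'E'
from h import *
s=robot.get_state();print(s['q'].round(3),s['tcp_pos'].round(1),s['eef_rot'].round(3),s['finger_gap'],s['t'])
for n in('scene','top'): snap(n,n+'1')
E
```

```text
[-0.212 -0.228  1.68  -0.     1.691  1.451] [477.8 -68.  149.4] [[-0.092 -0.996 -0.001]
 [-0.996  0.092  0.   ]
 [-0.     0.001 -1.   ]] 0.5999886688158678 2.1
```

View pics/top1.png

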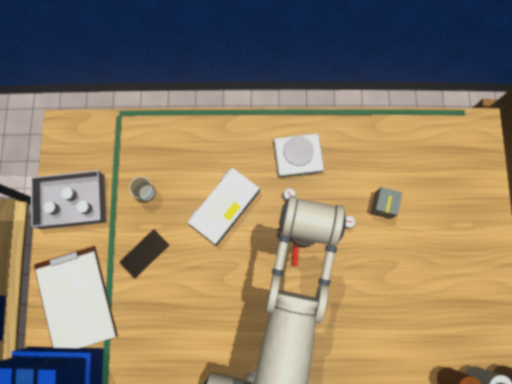

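View pics/scene1.png

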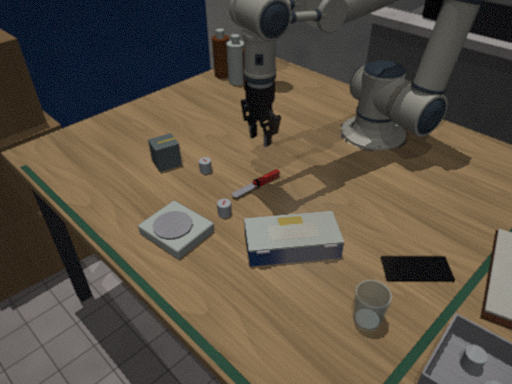

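Emit:
{"fn": "carry_out", "kwargs": {
  "steps": "0 0 -30 0 0 0 50; 0 0 -65 0 0 0 50; 0 0 -100 0 0 0 50; 0 0 -125 0 0 0 50; 0 0 -138 0 0 0 50; 0 0 -145 0 0 0 50; 0 0 -145.5 0 0 0 50; 0 0 -145.5 0 0 0 0; 0 0 -145.5 0 0 0 0; 0 0 -145.5 0 0 0 0; 0 0 -145.5 0 0 0 0; 0 0 -145.5 0 0 0 0; 0 0 -145.5 0 0 0 0; 0 0 -145.5 0 0 0 0; 0 0 -145.5 0 0 0 0; 0 0 -145.5 0 0 0 0",
  "force": 100
}}

```text
t: 3.8
tcp_pos: [479.3, -68.3, 6.5]
eef_rot: [[-0.087, -0.996, 0.003], [-0.996, 0.087, -0.001], [0.001, -0.003, -1.0]]
wrist_force: [0.2, -0.5, 5.4]
finger_gap: 0.159
```

Emit:
{"fn": "carry_out", "kwargs": {
  "steps": "0 0 10 0 0 0 0; 0 0 30 0 0 0 0; 0 0 55 0 0 0 0; 0 0 80 0 0 0 0; 0 0 100 0 0 0 0; 0 0 105 0 0 0 0; 0 0 105 0 0 0 0; 0 0 105 0 0 0 0; 0 0 105 0 0 0 0"
}}

```text
t: 4.7
tcp_pos: [477.2, -67.8, 107.8]
eef_rot: [[-0.087, -0.996, -0.003], [-0.996, 0.087, 0.001], [-0.0, 0.003, -1.0]]
wrist_force: [-0.4, -0.1, -0.8]
finger_gap: 0.16
```

```bash
python3 - <<'E'
from h import *
s=robot.get_state();print(s['q'].round(3),s['tcp_pos'].round(1),s['finger_gap'],s['wrist_force'])
for n in('scene','top'):
    im,d=snap(n,n+'2')
a=cv2.imread('pics/scene2.png')[60:230,170:350]; b=cv2.imread('pics/top2.png')[150:290,240:380]
o=np.zeros((600,800,3),np.uint8); o[:510,:540]=cv2.resize(a,None,fx=3,fy=3); o[:280,520:800]=cv2.resize(b,None,fx=2,fy=2)
cv2.imwrite('pics/z4.png',o)
E
```

```text
[-0.212 -0.218  1.745  0.     1.617  1.446] [477.2 -67.8 107.8] 0.15976356406752806 [-0.42912613 -0.08272067 -0.8310996 ]
```

View pics/z4.png

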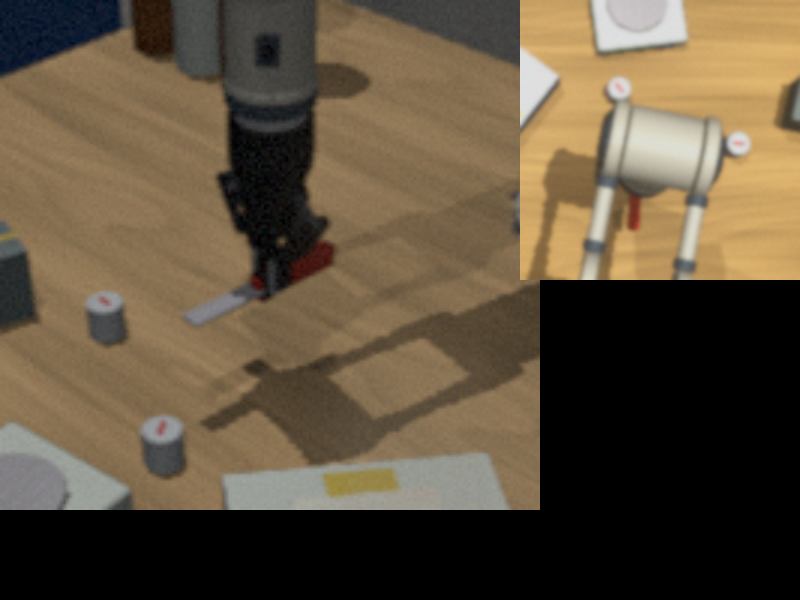

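```bash
cat > blade.py <<'E'
from meas import *
import sys
def blade(fn,tcp,R,off=(-2.0,1.0,2.7)):
    # find blade in scene picture near expected; returns tip rel tcp in opener axes (fwd= -toolz x ... )
    d=np.load(f'pics/{fn}.npy'); P=cloud('scene',d)+np.array(off)
    f=np.cross(R[:,2],R[:,0]); f=R[:,1]*-1  # opener x = -tool y (flip grasp)
    f=f.copy()
    rel=(P-tcp)@np.c_[f,-R[:,0],-R[:,2]]   # forward, left?, up
    im=cv2.imread(f'pics/{fn}.png'); hsv=cv2.cvtColor(im,cv2.COLOR_BGR2HSV)
    m=(rel[...,0]>25)&(rel[...,0]<120)&(abs(rel[...,1])<25)&(abs(rel[...,2]-5)<18)&(d>0)
    cs=comps(m,10)
    for c in cs:
        r=rel[c]; print(c.sum(),'fwd max',np.percentile(r[:,0],[1,98]).round(1),'lat',np.percentile(r[:,1],[3,50,97]).round(1),'up',np.median(r[:,2]).round(1))
        A=np.c_[r[:,0],r[:,1],np.ones(len(r))]; k=np.linalg.lstsq(A,r[:,2],rcond=None)[0]; print(' plane slopes up/fwd, up/lat',k.round(3))
        k=np.polyfit(r[:,0],r[:,1],1); print(' lat slope',k.round(3))
if __name__=='__main__':
    s=robot.get_state(); blade(sys.argv[1],s['tcp_pos'],s['eef_rot'])
E
python3 blade.py scene2
python3 - <<'E'
from h import *
print(robot.get_state()['eef_rot'].round(3))
E
```

```text
145 fwd max [26.3 95.3] lat [-10.6   2.5  12.9] up 5.5
 plane slopes up/fwd, up/lat [-8.000e-03  1.000e-03  5.943e+00]
 lat slope [0.002 1.765]
[[-0.087 -0.996 -0.002]
 [-0.996  0.087  0.   ]
 [-0.     0.002 -1.   ]]
```

Emit:
{"fn": "carry_out", "kwargs": {
  "steps": "0 10 0 0 0 8 0; 1 22 0 0 0 16 0; 3 36 0 0 0 24 0; 5 50 0 0 0 32 0; 6 62 0 0 0 40 0; 7 74 0 0 0 48 0; 8.5 84 0 0 0 56.8 0; 8.5 88 0 0 0 56.8 0; 8.5 88 -10 0 0 56.8 0; 8.5 88 -30 0 0 56.8 0; 8.5 88 -50 0 0 56.8 0; 8.5 88 -62 0 0 56.8 0; 8.5 88 -66 0 0 56.8 0; 8.5 88 -66 0 0 56.8 0; 8.5 88 -66 0 0 56.8 0; 8.5 88 -66 0 0 56.8 0"
}}

```text
t: 6.4
tcp_pos: [487.2, 19.9, 44.6]
eef_rot: [[0.785, -0.619, 0.002], [-0.619, -0.785, -0.0], [0.002, -0.001, -1.0]]
wrist_force: [0.6, -0.5, -1.6]
finger_gap: 0.161
```

```bash
python3 - <<'E'
from h import *
s=robot.get_state();print(s['q'].round(3),s['tcp_pos'].round(1),s['eef_rot'].round(3),s['wrist_force'])
for n in('scene','top'):
    im,d=snap(n,n+'3')
a=cv2.imread('pics/scene3.png')[120:290,180:380]; b=cv2.imread('pics/top3.png')[150:270,180:340]
o=np.zeros((600,800,3),np.uint8); o[:340,:400]=cv2.resize(a,None,fx=2,fy=2); o[:300,400:800]=cv2.resize(b,None,fx=2.5,fy=2.5)
cv2.imwrite('pics/z5.png',o)
E
python3 blade.py scene3
```

```text
[-0.029 -0.172  1.819 -0.     1.493  0.638] [487.2  19.9  44.6] [[ 0.785 -0.619  0.002]
 [-0.619 -0.785 -0.   ]
 [ 0.002 -0.001 -1.   ]] [ 0.55191236 -0.45990869 -1.56700295]
156 fwd max [25.2 97.5] lat [-9.5  0.9 11.7] up 6.5
 plane slopes up/fwd, up/lat [ 0.007 -0.018  5.957]
 lat slope [0.01  0.148]
```

View pics/z5.png

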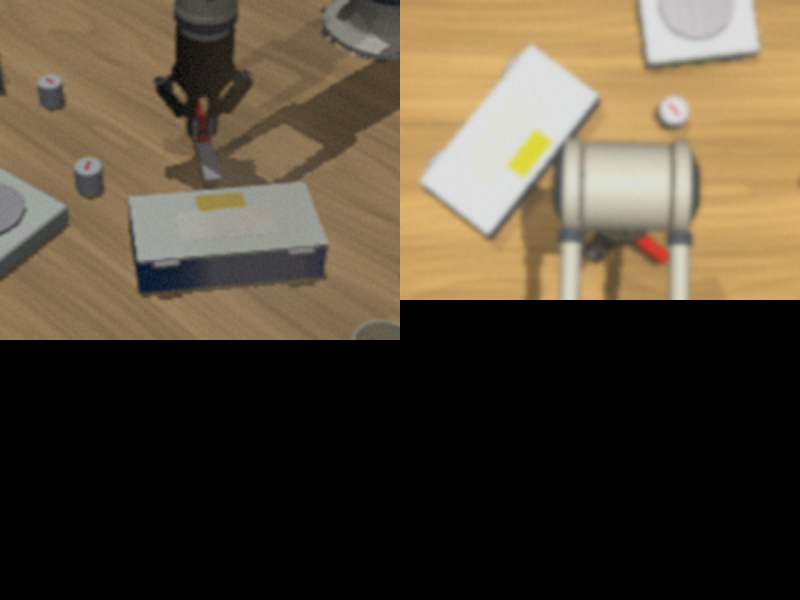

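Emit:
{"fn": "carry_out", "kwargs": {
  "steps": "0 0 -2 0 0 0 0; 0 0 -4 0 0 0 0; 0 0 -4 0 0 0 0; 0 0 -4 0 0 0 0; 0 0 -4 0 0 0 0"
}}

```text
t: 7.0
tcp_pos: [486.5, 20.0, 39.5]
eef_rot: [[0.786, -0.619, -0.0], [-0.619, -0.786, -0.0], [-0.0, 0.0, -1.0]]
wrist_force: [-0.4, -0.1, -0.8]
finger_gap: 0.159
```

```bash
python3 - <<'E'
from meas import *
s=robot.get_state();print(s['tcp_pos'].round(2),s['wrist_force'].round(1))
c=np.array([598.5,163.5]);u=np.array([.618,.786]);v=np.array([-.786,.618])
for k in range(2):
    _,d=snap('scene','scene4');P=cloud('scene',d); x=(P[...,:2]-c)@u; y=(P[...,:2]-c)@v; Z=P[...,2]
    a=(x>-50)&(x<-10)&(abs(y)<60)&(abs(Z-53)<6); b=(x>-130)&(x<-88)&(abs(y)<14)&(Z>35)&(Z<60)
    print('lid z',np.median(Z[a]),'blade',np.median(Z[b]),b.sum(),'lat',np.median(y[b]),'xmax',np.percentile(x[(abs(y)<14)&(Z>40)&(Z<58)&(x<-72)],98))
    A=np.c_[P[a][:,:2],np.ones(a.sum())];kk=np.linalg.lstsq(A,Z[a],rcond=None)[0]; q=P[b][:,:2].mean(0); print('lid plane at blade',kk@[q[0],q[1],1])
E
```

```text
[486.51  20.01  39.47] [-0.4 -0.1 -0.8]
lid z 53.20741008032553 blade 42.871377764170006 91 lat -1.9990228200132456 xmax -85.72175417153304
lid plane at blade 52.25998825029083
lid z 53.254435569330326 blade 42.874772580180206 91 lat -1.1236552943946754 xmax -86.54678705457118
lid plane at blade 52.7175157843493
```

Emit:
{"fn": "carry_out", "kwargs": {
  "steps": "0 0 1.5 0 0 0 0; 6.2 7.9 1.5 0 0 0 0; 12.4 15.7 1.5 0 0 0 0; 15.5 19.6 1.5 0 0 0 0; 18.5 23.6 1.5 0 0 0 0; 21.6 27.5 1.5 0 0 0 0; 23.5 29.9 1.5 0 0 0 0; 24.7 31.4 1.5 0 0 0 0; 24.7 31.4 1.5 0 0 0 0; 24.7 31.4 1.5 0 0 0 0"
}}

```text
t: 8.1
tcp_pos: [511.2, 51.3, 41.0]
eef_rot: [[0.786, -0.619, -0.0], [-0.619, -0.786, -0.0], [-0.0, 0.0, -1.0]]
wrist_force: [-0.2, -0.3, -0.7]
finger_gap: 0.158
```

```bash
python3 - <<'E'
from h import *
im,d=snap('scene','scene5')
cv2.imwrite('pics/z6.png',cv2.resize(im[140:280,210:370,::-1],None,fx=4,fy=4,interpolation=cv2.INTER_CUBIC))
E
```

```text
(no output)
```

View pics/z6.png

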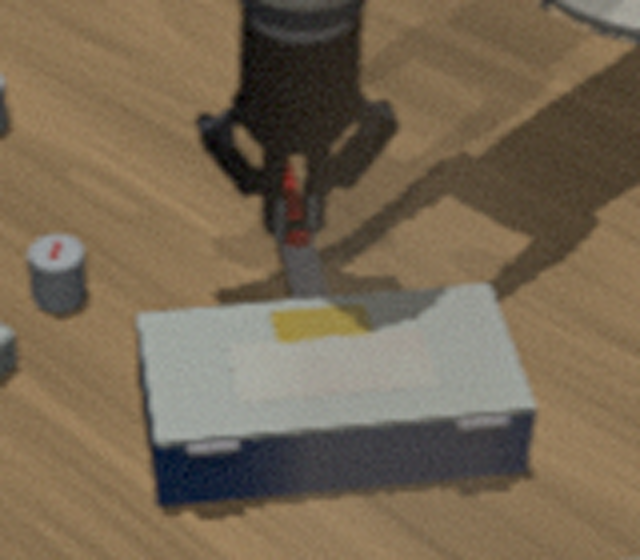

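Emit:
{"fn": "carry_out", "kwargs": {
  "steps": "3.1 3.9 0 0 0 0 0; 6.2 7.9 0 0 0 0 0; 9.3 11.8 0 0 0 0 0; 11.1 14.1 0 0 0 0 0; 11.1 14.1 0 0 0 0 0; 11.1 14.1 3 0 0 0 0; 11.1 14.1 6 0 0 0 0; 11.1 14.1 9 0 0 0 0; 11.1 14.1 12 0 0 0 0; 11.1 14.1 15 0 0 0 0; 11.1 14.1 15 0 0 0 0"
}}

```text
t: 9.25
tcp_pos: [522.1, 65.5, 56.3]
eef_rot: [[0.786, -0.618, -0.0], [-0.618, -0.786, -0.0], [-0.0, 0.0, -1.0]]
wrist_force: [-0.2, 1.4, -4.3]
finger_gap: 0.161
```

```bash
python3 - <<'E'
from h import *
im,d=snap('scene','scene6')
cv2.imwrite('pics/z7.png',cv2.resize(im[140:280,210:370,::-1],None,fx=4,fy=4,interpolation=cv2.INTER_CUBIC))
E
```

```text
(no output)
```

View pics/z7.png

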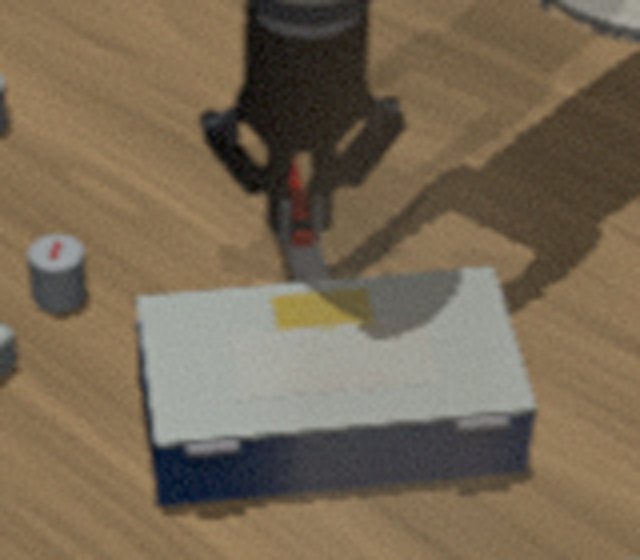

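Emit:
{"fn": "carry_out", "kwargs": {
  "steps": "1 1.3 7.6 0 0 0 0; 2.5 3.2 15.5 0 0 0 0; 4.5 5.7 23.2 0 0 0 0; 6.9 8.8 30.4 0 0 0 0; 9.8 12.5 37.3 0 0 0 0; 13.2 16.7 43.6 0 0 0 0; 16.8 21.4 49.4 0 0 0 0; 20.8 26.5 54.6 0 0 0 0; 20.8 26.5 54.6 0 0 0 0; 20.8 26.5 54.6 0 0 0 0"
}}

```text
t: 10.3
tcp_pos: [544.2, 92.5, 111.5]
eef_rot: [[0.786, -0.618, 0.003], [-0.618, -0.786, 0.001], [0.002, -0.003, -1.0]]
wrist_force: [-0.3, 0.2, -0.7]
finger_gap: 0.165
```

```bash
python3 - <<'E'
from h import *
im,d=snap('scene','scene7')
cv2.imwrite('pics/z8.png',cv2.resize(im[100:280,190:390,::-1],None,fx=3,fy=3,interpolation=cv2.INTER_CUBIC))
E
```

```text
(no output)
```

View pics/z8.png

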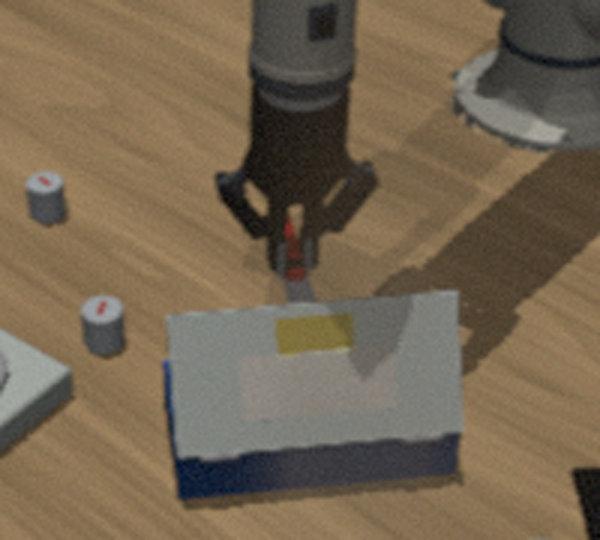

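Emit:
{"fn": "carry_out", "kwargs": {
  "steps": "4.3 5.5 4.4 0 0 0 0; 8.9 11.3 8.2 0 0 0 0; 13.7 17.4 11.2 0 0 0 0; 18.6 23.7 13.4 0 0 0 0; 23.7 30.1 14.8 0 0 0 0; 28.8 36.6 15.4 0 0 0 0; 33.9 43.2 15.2 0 0 0 0; 37 47 14.7 0 0 0 0; 39 49.6 14.1 0 0 0 0; 40.5 51.5 13.6 0 0 0 0; 40.5 51.5 13.6 0 0 0 0; 40.5 51.5 13.6 0 0 0 0"
}}

```text
t: 11.55
tcp_pos: [584.0, 143.9, 124.6]
eef_rot: [[0.786, -0.618, 0.001], [-0.618, -0.786, 0.001], [0.0, -0.002, -1.0]]
wrist_force: [0.5, 0.7, -0.6]
finger_gap: 0.16
```

```bash
cat > lid.py <<'E'
from meas import *
c=np.array([598.5,163.5]);u=np.array([.618,.786]);v=np.array([-.786,.618])
def lid(d,cam='scene'):
    P=cloud(cam,d)+(np.array([-2,1,2.7]) if cam=='scene' else 0); x=(P[...,:2]-c)@u; y=(P[...,:2]-c)@v; Z=P[...,2]
    for lo,hi in((55,160),):
        m=(abs(y)<105)&(Z>62)&(Z<175)&(x>lo-90)&(x<hi)&(d>0)&(abs(y)>30)
        print('n',m.sum()); k=np.polyfit(Z[m],x[m],1); r=x[m]-np.polyval(k,Z[m]); g=abs(r)<8; k=np.polyfit(Z[m][g],x[m][g],1); print('lid theta from slope',np.pi/2+np.arctan(k[0]),'x at z=50',np.polyval(k,50),'std',(x[m][g]-np.polyval(k,Z[m][g])).std())
E
python3 - <<'E'
from lid import *
im,d=snap('scene','scene8'); lid(d)
cv2.imwrite('pics/z9.png',cv2.resize(im[100:280,190:390,::-1],None,fx=3,fy=3,interpolation=cv2.INTER_CUBIC))
E
```

```text
n 1642
lid theta from slope 1.8181004374224057 x at z=50 57.96248517990412 std 1.2947406883356243
```

View pics/z9.png

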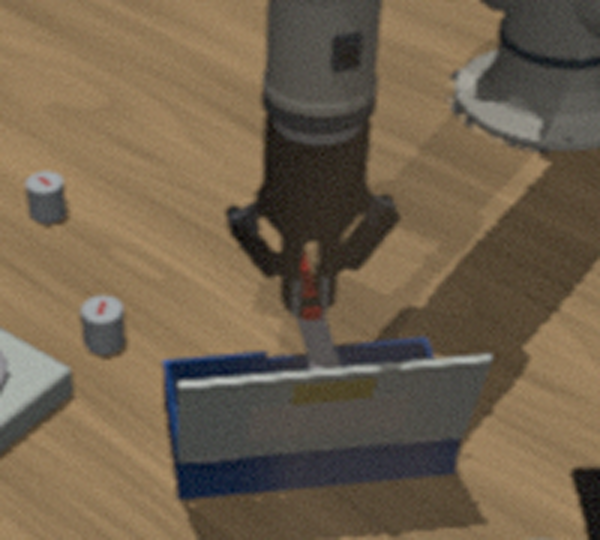

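Emit:
{"fn": "carry_out", "kwargs": {
  "steps": "-10 -13 0 0 0 0 0; -30 -38 0 0 0 0 0; -50 -63 10 0 0 0 0; -64 -95 20 0 0 -6 0; -75 -135 20 0 0 -14 0; -85 -175 20 0 0 -22 0; -95 -215 20 0 0 -30 0; -105 -255 20 0 0 -38 0; -113 -295 20 0 0 -46 0; -120 -335 20 0 0 -54 0; -127 -375 20 0 0 -60 0; -133 -415 10 0 0 -65 0; -139 -445 0 0 0 -67.3 0; -139 -456 -20 0 0 -67.3 0; -139 -456 -40 0 0 -67.3 0; -139 -456 -55 0 0 -67.3 0; -139 -456 -65 0 0 -67.3 0; -139 -456 -65 0 0 -67.3 0; -139 -456 -65 0 0 -67.3 0; -139 -456 -65 0 0 -67.3 0"
}}

```text
t: 13.6
tcp_pos: [445.4, -312.7, 60.6]
eef_rot: [[-0.267, -0.964, 0.002], [-0.964, 0.267, -0.001], [0.001, -0.002, -1.0]]
wrist_force: [0.7, -0.2, -1.0]
finger_gap: 0.159
```

```bash
python3 - <<'E'
from lid import *
im,d=snap('scene','scene9'); lid(d)
im2,d2=snap('top','top9')
a=im[110:240,120:300,::-1]; b=im2[150:270,280:440,::-1]
o=np.zeros((600,800,3),np.uint8); o[:390,:540]=cv2.resize(a,None,fx=3,fy=3); o[390:600,520:800]=cv2.resize(b,(280,210))
cv2.imwrite('pics/z10.png',o)
s=robot.get_state();print(s['q'].round(3),s['tcp_pos'],s['wrist_force'])
E
python3 blade.py scene9
```

```text
n 1621
lid theta from slope 1.81679629282063 x at z=50 58.09452226394853 std 1.3141094996962492
[-0.675 -0.026  1.654  0.     1.512  1.166] [ 445.23920341 -312.7009754    60.40736861] [ 0.05650404 -0.19040542 -1.03527363]
99 fwd max [27.3 95.3] lat [-10.2   2.3  13.6] up 5.0
 plane slopes up/fwd, up/lat [0.005 0.014 4.913]
 lat slope [0.002 1.944]
```

View pics/z10.png

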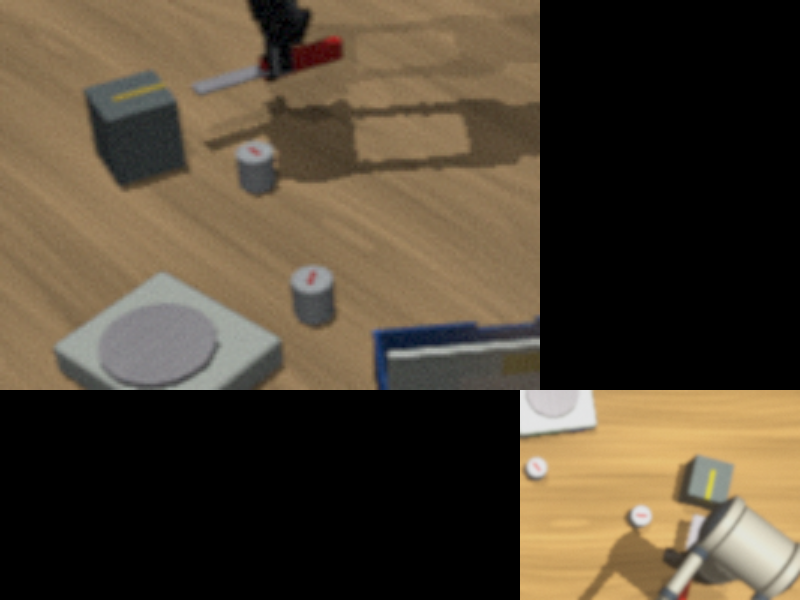

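```bash
python3 - <<'E'
from meas import *
h=np.array([.964,-.267]);l=np.array([.267,.964]); o=np.array([568.,-347.])
for cam,fn in(('scene','scene9'),('top','top9'),('scene','scene0'),('top','top0')):
    im=cv2.imread(f'pics/{fn}.png');d=np.load(f'pics/{fn}.npy');P=cloud(cam,d);H,S,V=[cv2.cvtColor(im,cv2.COLOR_BGR2HSV)[...,i].astype(int) for i in range(3)]
    f=(P[...,:2]-o)@h; t=(P[...,:2]-o)@l; Z=P[...,2]
    top=(f>-10)&(f<85)&(abs(t)<45)&(abs(Z-79)<6)
    for c in comps(top,60):
        r=np.c_[f[c],t[c]]; print(fn,'top z',np.median(Z[c]).round(2),'f',np.percentile(f[c],[2,98]).round(1),'t',np.percentile(t[c],[2,98]).round(1),'mid t (f 20-60)',np.median(t[c]).round(1))
        y=c&(H>15)&(H<36)&(S>90); print('  yellow',y.sum(),f[y].min().round(1),f[y].max().round(1),'t',t[y].mean().round(1),np.polyfit(f[y],t[y],1).round(3))
        q=quad(cam,c,79.5 if cam=='top' else 77); print('  rect',(np.array(q[0])-o)@h,(np.array(q[0])-o)@l,q[1:])
    if fn.endswith('9'):
        b=(f<-25)&(f>-95)&(abs(t)<22)&(Z>52)&(Z<76)
        print(' blade n',b.sum(),'z',np.median(Z[b]),'tmid',np.median(t[b]),np.percentile(t[b],[2,98]),'f max',np.percentile(f[b],98), np.polyfit(f[b],Z[b],1))
E
```

```text
scene9 top z 76.1 f [ 2.4 75.2] t [-36.1  33.5] mid t (f 20-60) -0.1
  yellow 31 2.8 53.4 t -2.0 [ 0.017 -2.448]
  rect 39.285000335693354 2.354671875 ((76.91648864746094, 75.63208770751953), 73.94520568847656)
 blade n 92 z 62.84372277343704 tmid 2.2428063091420145 [-10.90528091  13.89341068] f max -29.91584612228028 [1.38339782e-03 6.31921849e+01]
top9 top z 79.51 f [ 0.7 73.3] t [-33.7  32.6] mid t (f 20-60) -0.9
  yellow 56 0.2 53.6 t -1.2 [ 0.016 -1.673]
  rect 37.12890637207031 -0.3940160522460932 ((69.69229888916016, 76.49773406982422), 74.20685577392578)
 blade n 96 z 67.5656368950323 tmid 4.978613558446358 [-4.84772646 12.44455736] f max -30.949250410645487 [1.20400826e-03 6.77076845e+01]
scene0 top z 76.17 f [ 2.4 74.9] t [-36.   34.5] mid t (f 20-60) 1.0
  yellow 30 1.0 53.9 t -2.0 [ 0.015 -2.419]
  rect 39.255245513916016 3.3246414184570328 ((78.1355209350586, 75.43822479248047), 74.91393280029297)
top0 top z 79.53 f [ 0.3 74.1] t [-33.9  32.5] mid t (f 20-60) -1.2
  yellow 58 -0.3 55.9 t -1.2 [ 0.016 -1.58 ]
  rect 36.7216604309082 -0.6304418334960927 ((69.2086410522461, 77.31861877441406), 74.18448638916016)
```

Emit:
{"fn": "carry_out", "kwargs": {
  "steps": "-0.7 -2.6 -0.8 0 0 0 0; -0.7 -2.6 -0.8 0 0 0 0; 9 -5.3 -0.8 0 0 0 0; 18.6 -8 -0.8 0 0 0 0; 24.4 -9.6 -0.8 0 0 0 0; 29.2 -10.9 -0.8 0 0 0 0; 34 -12.2 -0.8 0 0 0 0; 38 -13.3 -0.8 0 0 0 0; 42 -14.4 -0.8 0 0 0 0; 42 -14.4 -0.8 0 0 0 0; 42 -14.4 -0.8 0 0 0 0"
}}

```text
t: 14.8
tcp_pos: [486.6, -326.8, 58.3]
eef_rot: [[-0.267, -0.964, -0.0], [-0.964, 0.267, 0.0], [-0.0, 0.0, -1.0]]
wrist_force: [-0.2, -0.6, -0.5]
finger_gap: 0.159
```

```bash
python3 - <<'E'
from lid import *
im,d=snap('scene','scene10')
im2,d2=snap('top','top10')
a=im[110:210,120:300,::-1]; b=im2[150:270,280:440,::-1]
o=np.zeros((600,800,3),np.uint8); o[:300,:540]=cv2.resize(a,None,fx=3,fy=3); o[300:600,400:800]=cv2.resize(b,(400,300))
cv2.imwrite('pics/z11.png',o)
E
```

```text
(no output)
```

View pics/z11.png

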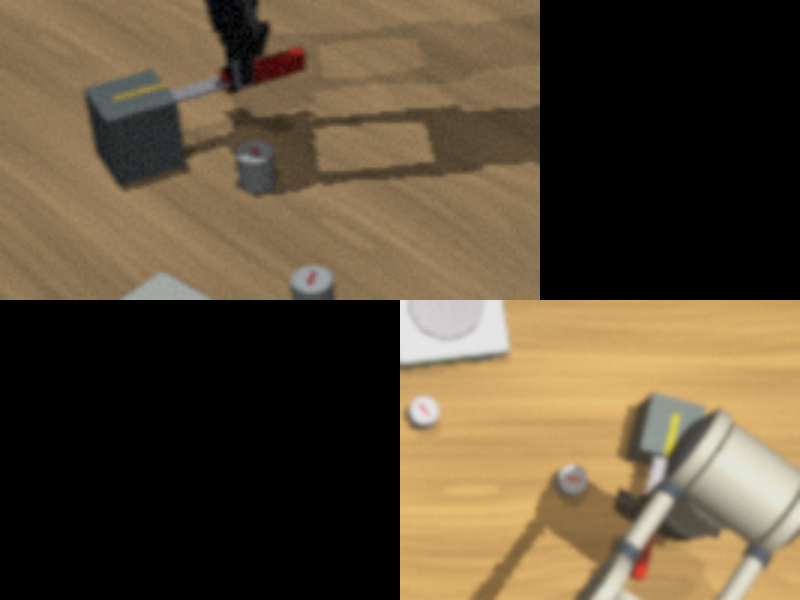

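Emit:
{"fn": "carry_out", "kwargs": {
  "steps": "0 0 0.8 0 0 0 0; 5.8 -1.6 0.8 0 0 0 0; 11.6 -3.2 0.8 0 0 0 0; 17.4 -4.8 0.8 0 0 0 0; 23.1 -6.4 0.8 0 0 0 0; 28.9 -8 0.8 0 0 0 0; 32.8 -9.1 0.8 0 0 0 0; 35.7 -9.9 0.8 0 0 0 0; 37.6 -10.4 0.8 0 0 0 0; 37.6 -10.4 0.8 0 0 0 0; 37.6 -10.4 0.8 0 0 0 0"
}}

```text
t: 16.0
tcp_pos: [524.1, -337.3, 59.1]
eef_rot: [[-0.267, -0.964, -0.0], [-0.964, 0.267, 0.0], [0.0, 0.0, -1.0]]
wrist_force: [-0.3, -0.8, -0.8]
finger_gap: 0.154
```

Emit:
{"fn": "carry_out", "kwargs": {
  "steps": "1.4 -0.4 0 0 0 0 0; 2.4 -0.7 0 0 0 0 0; 3.4 -0.9 0 0 0 0 0; 3.4 -0.9 0 0 0 0 0"
}}

```text
t: 16.4
tcp_pos: [526.6, -338.0, 59.1]
eef_rot: [[-0.268, -0.963, -0.003], [-0.963, 0.268, 0.001], [-0.0, 0.003, -1.0]]
wrist_force: [-6.3, 1.4, 1.6]
finger_gap: 0.157
```

Emit:
{"fn": "carry_out", "kwargs": {
  "steps": "-0.8 0.2 -0.5 0 0 0 0; -0.8 0.2 -0.5 0 0 0 0; -0.8 0.2 -0.5 0 0 0 25; -0.8 0.2 -0.5 0 0 0 30; -0.8 0.2 -0.5 0 0 0 45; -0.8 0.2 -0.5 0 0 0 45; -0.8 0.2 -0.5 0 0 0 45; -0.8 0.2 10 0 0 0 45; -0.8 0.2 30 0 0 0 45; -0.8 0.2 60 0 0 0 45; -0.8 0.2 100 0 0 0 60; -0.8 0.2 140 0 0 0 60; -0.8 0.2 140 0 0 0 60; -0.8 0.2 140 0 0 0 60"
}}

```text
t: 17.8
tcp_pos: [527.4, -338.4, 201.9]
eef_rot: [[-0.267, -0.964, 0.004], [-0.964, 0.267, -0.003], [0.001, -0.004, -1.0]]
wrist_force: [0.2, 0.3, -0.0]
finger_gap: 0.603
```

```bash
python3 - <<'E'
from lid import *
im,d=snap('scene','scene11')
im2,d2=snap('top','top11')
a=im[110:210,120:300,::-1]; b=im2[150:270,280:440,::-1]
o=np.zeros((600,800,3),np.uint8); o[:300,:540]=cv2.resize(a,None,fx=3,fy=3); o[300:600,400:800]=cv2.resize(b,(400,300))
cv2.imwrite('pics/z12.png',o); s=robot.get_state(); print(s['tcp_pos'],s['q'])
h=np.array([.964,-.267]);l=np.array([.267,.964]); oo=np.array([568.,-347.])
P=cloud('scene',d)+[-3,1,3.8]; f=(P[...,:2]-oo)@h; t=(P[...,:2]-oo)@l; Z=P[...,2]
b=(f<-2)&(f>-16)&(abs(t)<22)&(Z>52)&(Z<80); print(b.sum(),np.median(Z[b]))
b=(f<-20)&(f>-130)&(abs(t)<22)&(Z>52)&(Z<90);print(b.sum(),np.percentile(f[b],[1,99]),np.median(t[b]), np.polyfit(f[b],Z[b],1))
E
```

```text
[ 526.50445709 -337.79160298  198.22193489] [-6.24799112e-01  1.57562028e-01  1.21720739e+00 -1.70278788e-05
  1.76834602e+00  1.21674523e+00]
9 63.08030738988445
219 [-114.38124266  -21.8144416 ] 4.346292835661033 [5.45296816e-02 6.79385284e+01]
```

View pics/z12.png

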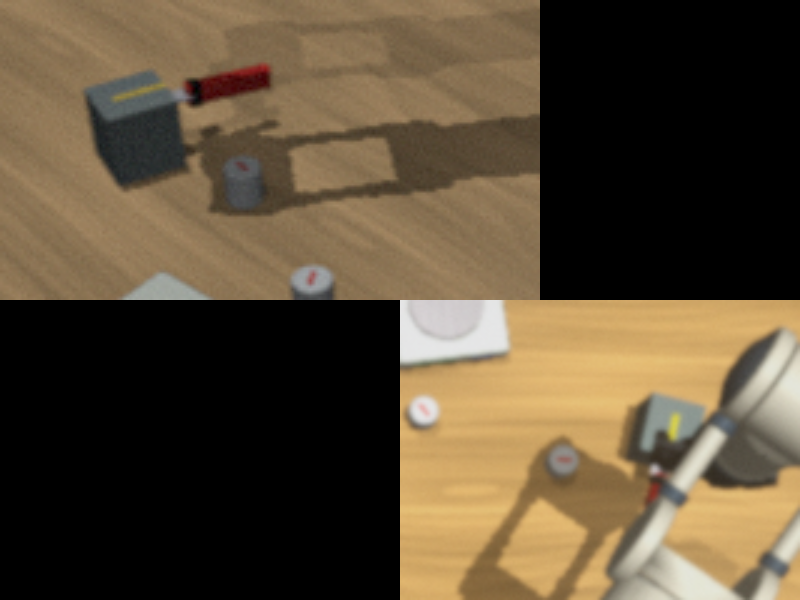

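```bash
cat > samp.py <<'E'
from meas import *
def samp(fns,z0=40,box=(480,700,-300,20)):
    for cam,fn in fns:
        d=np.load(f'pics/{fn}.npy');P=cloud(cam,d)
        off=np.array([-3,1,3]) if cam=='scene' else np.zeros(3)
        Q=P+off; Z=Q[...,2]
        m=(abs(Z-z0)<4)&(Q[...,0]>box[0])&(Q[...,0]<box[1])&(Q[...,1]>box[2])&(Q[...,1]<box[3])
        for c in comps(m,40):
            if c.sum()>160: continue
            ct=max(cv2.findContours(c.astype(np.uint8),cv2.RETR_EXTERNAL,cv2.CHAIN_APPROX_NONE)[0],key=len)
            W=onz(cam,ct.reshape(-1,2),z0-off[2])[:,:2]+off[:2]
            (x,y),r=cv2.minEnclosingCircle(W.astype(np.float32)); v,u=np.nonzero(c)
            print(fn,c.sum(),'px',u.mean().round(),v.mean().round(),'med',np.median(Q[c],0).round(1),'circ',round(x,1),round(y,1),round(r,1))
E
python3 - <<'E'
from samp import *
samp([('top','top11'),('scene','scene11'),('top','top0'),('scene','scene0')])
E
```

```text
top11 89 px 289.0 194.0 med [634.1 -48.   40.1] circ 635.1 -47.2 18.9
top11 95 px 345.0 213.0 med [ 571.  -225.4   39.7] circ 570.1 -225.2 18.5
scene11 76 px 200.0 166.0 med [ 569.5 -223.7   39.1] circ 572.2 -223.8 20.6
scene11 103 px 223.0 203.0 med [634.4 -47.3  39.7] circ 635.2 -46.4 19.6
top0 88 px 289.0 194.0 med [633.4 -48.1  40.1] circ 635.2 -47.7 18.8
top0 89 px 349.0 222.0 med [ 542.9 -237.4   39.5] circ 544.6 -236.7 18.7
scene0 74 px 204.0 160.0 med [ 543.9 -236.2   39.2] circ 544.7 -235.3 19.9
scene0 106 px 223.0 203.0 med [634.9 -47.   40. ] circ 634.8 -46.1 19.8
```

Emit:
{"fn": "carry_out", "kwargs": {
  "steps": "10 25 0 0 0 8 65; 20 50 0 0 0 16 65; 30 80 0 0 0 24 65; 44 112.8 0 0 0 32 65; 44 112.8 0 0 0 40 65; 44 112.8 0 0 0 48 65; 44 112.8 0 0 0 56 65; 44 112.8 0 0 0 64 65; 44 112.8 0 0 0 72 65; 44 112.8 0 0 0 80 65; 44 112.8 0 0 0 88 65; 44 112.8 0 0 0 96 65; 44 112.8 0 0 0 104 65; 44 112.8 0 0 0 112 65; 44 112.8 -20 0 0 120 65; 44 112.8 -40 0 0 128 65; 44 112.8 -60 0 0 136 65; 44 112.8 -80 0 0 144 65; 44 112.8 -90 0 0 152 65; 44 112.8 -90 0 0 157.3 65"
}}

```text
t: 19.9
tcp_pos: [568.7, -224.2, 104.2]
eef_rot: [[0.614, 0.789, -0.007], [0.789, -0.614, 0.003], [-0.002, -0.008, -1.0]]
wrist_force: [-0.3, 0.5, 0.5]
finger_gap: 0.652
```

```bash
python3 - <<'E'
from samp import *
snap('scene','scene12');snap('top','top12')
s=robot.get_state(); print(s['tcp_pos'],s['q'],s['eef_rot'].round(3))
samp([('top','top12'),('scene','scene12')])
E
```

```text
[ 569.67904676 -224.66601525  106.51864724] [-4.31207641e-01  1.39010182e-01  1.39980219e+00  2.13429596e-05
  1.60720294e+00 -1.33585986e+00] [[ 0.618  0.786 -0.004]
 [ 0.786 -0.618  0.002]
 [-0.001 -0.004 -1.   ]]
top12 84 px 289.0 194.0 med [636.6 -47.6  39.8] circ 635.4 -46.9 18.7
top12 44 px 347.0 215.0 med [ 565.1 -231.9   40.1] circ 566.3 -227.9 14.7
scene12 82 px 200.0 166.0 med [ 569.8 -223.5   39.1] circ 572.1 -223.0 21.2
scene12 108 px 223.0 203.0 med [635.3 -46.8  39.7] circ 635.2 -46.4 19.6
```

View pics/scene12.png

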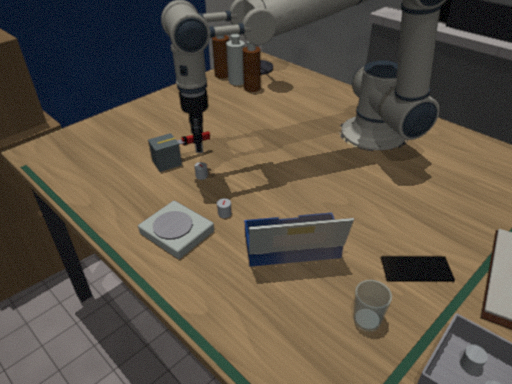

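Emit:
{"fn": "carry_out", "kwargs": {
  "steps": "0 0 -20 0 0 0 65; 0 0 -45 0 0 0 65; 0 0 -70 0 0 0 65; 0 0 -85 0 0 0 65; 0 0 -95 0 0 0 65; 0 0 -100 0 0 0 65; 0 0 -100 0 0 0 65; 0 0 -100 0 0 0 65"
}}

```text
t: 20.8
tcp_pos: [571.5, -225.5, 10.4]
eef_rot: [[0.619, 0.786, 0.002], [0.786, -0.619, -0.001], [0.0, 0.002, -1.0]]
wrist_force: [0.1, -0.3, -0.1]
finger_gap: 0.649
```

Close gently, then lift.

Emit:
{"fn": "carry_out", "kwargs": {
  "steps": "0 0 -4 0 0 0 65; 0 0 -4 0 0 0 50; 0 0 -4 0 0 0 45; 0 0 -4 0 0 0 40; 0 0 -4 0 0 0 0; 0 0 -4 0 0 0 0; 0 0 -4 0 0 0 0; 0 0 -4 0 0 0 0; 0 0 -4 0 0 0 0; 0 0 6 0 0 0 0; 0 0 30 0 0 0 0; 0 0 60 0 0 0 0; 0 0 95 0 0 0 0; 0 0 110 0 0 0 0; 0 0 110 0 0 0 0; 0 0 110 0 0 0 0; 0 0 110 0 0 0 0",
  "force": 50
}}

```text
t: 22.5
tcp_pos: [569.8, -224.7, 116.3]
eef_rot: [[0.619, 0.786, -0.004], [0.786, -0.619, 0.002], [-0.001, -0.004, -1.0]]
wrist_force: [0.3, -0.3, -2.5]
finger_gap: 0.426
```

```bash
python3 - <<'E'
from samp import *
im,d=snap('scene','scene13')
cv2.imwrite('pics/z13.png',cv2.resize(im[60:280,140:380,::-1],None,fx=2.5,fy=2.5,interpolation=cv2.INTER_CUBIC))
s=robot.get_state(); print(s['tcp_pos'],s['wrist_force'],s['finger_gap'])
P=cloud('scene',d)+[-2.5,1,3]; t=s['tcp_pos']
m=(abs(P[...,0]-t[0])<30)&(abs(P[...,1]-t[1])<30)&(P[...,2]<t[2]+8)&(P[...,2]>t[2]-25)
print(m.sum(),np.percentile(P[m],[2,50,98],axis=0)-t)
E
```

```text
[ 569.78885824 -224.68975123  116.3197511 ] [ 0.135824    0.47630149 -1.51621216] 0.4277418455386194
32 [[-11.86287997  -6.58834659  -6.28440122]
 [ 13.07291205  16.17092696   2.18977691]
 [ 21.28665108  26.15981537   7.84507172]]
```

View pics/z13.png

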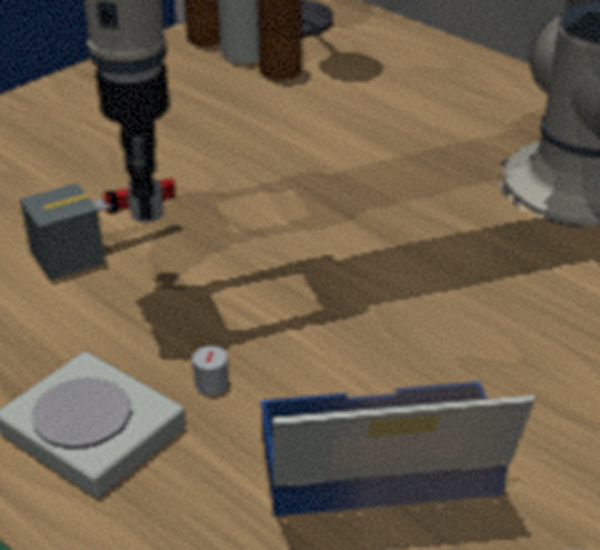

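```bash
python3 - <<'E'
from samp import *
im,d=snap('top','top13')
cv2.imwrite('pics/z14.png',cv2.resize(im[150:260,170:290,::-1],None,fx=5,fy=5,interpolation=cv2.INTER_CUBIC))
P=cloud('top',d); c=np.array([598.5,163.5]);u=np.array([.618,.786]);v=np.array([-.786,.618])
x=(P[...,:2]-c)@u; y=(P[...,:2]-c)@v; Z=P[...,2]
g=cv2.cvtColor(im,cv2.COLOR_RGB2GRAY).astype(int)
# floor intensity/height profile along y for x in -40..30
for yy in range(-120,121,3):
    m=(x>-40)&(x<25)&(abs(y-yy)<1.5)&(d>0)
    if m.sum(): print(yy,m.sum(),Z[m].mean().round(1),im[m].mean(0).round(0),end=' | ')
print()
for xx in range(-70,90,3):
    m=(abs(y)<90)&(abs(x-xx)<1.5)&(d>0)
    print(xx,np.median(Z[m]).round(1),end=' | ')
E
```

```text
-114 3 46.7 [147. 134. 138.] | -111 21 47.3 [110. 110. 134.] | -108 60 27.3 [61. 67. 93.] | -105 20 4.7 [ 60.  78. 127.] | -102 16 4.8 [ 63.  92. 155.] | -99 17 4.8 [ 64.  99. 168.] | -96 19 5.5 [ 64. 100. 172.] | -93 17 5.6 [ 65. 101. 173.] | -90 16 4.8 [ 64. 101. 173.] | -87 17 6.4 [ 65. 101. 173.] | -84 20 4.6 [ 64. 101. 173.] | -81 17 5.2 [ 64. 101. 173.] | -78 16 6.4 [ 64. 102. 174.] | -75 17 5.4 [ 63. 101. 174.] | -72 17 4.8 [ 63. 101. 174.] | -69 17 6.6 [ 62. 101. 173.] | -66 18 5.6 [ 63. 101. 173.] | -63 19 5.0 [ 68. 103. 172.] | -60 18 4.9 [ 81. 108. 166.] | -57 10 7.9 [ 96. 114. 156.] | -54 18 12.2 [ 98. 111. 145.] | -51 23 7.9 [ 84. 102. 147.] | -48 19 5.1 [ 67.  98. 164.] | -45 18 4.5 [ 62. 100. 172.] | -42 15 5.9 [ 61. 100. 173.] | -39 19 4.4 [ 61. 101. 174.] | -36 17 4.9 [ 61. 100. 174.] | -33 18 6.7 [ 61. 100. 174.] | -30 20 4.3 [ 62. 100. 174.] | -27 18 4.3 [ 61. 100. 174.] | -24 15 4.3 [ 61. 100. 173.] | -21 20 5.6 [ 61. 100. 174.] | -18 17 5.8 [ 61. 100. 173.] | -15 20 4.6 [ 60. 100. 173.] | -12 17 5.0 [ 60. 100. 174.] | -9 18 5.6 [ 66. 102. 173.] | -6 18 5.4 [ 78. 
[... 1072 characters left out ...]
 102. 175.] | 108 14 31.4 [ 67.  99. 167.] | 111 20 49.2 [ 81.  97. 146.] | 114 21 15.9 [126. 111. 111.] | 117 18 0.1 [179. 144.  98.] | 120 17 0.1 [212. 170. 107.] | 
-70 0.5 | -67 -0.4 | -64 0.4 | -61 -0.0 | -58 27.8 | -55 49.1 | -52 43.6 | -49 14.7 | -46 5.3 | -43 6.1 | -40 5.2 | -37 6.3 | -34 5.1 | -31 5.1 | -28 6.1 | -25 5.9 | -22 4.7 | -19 5.5 | -16 5.3 | -13 5.7 | -10 5.1 | -7 5.5 | -4 6.1 | -1 5.0 | 2 6.0 | 5 5.5 | 8 5.3 | 11 5.4 | 14 4.7 | 17 5.0 | 20 5.2 | 23 5.0 | 26 6.2 | 29 5.4 | 32 6.5 | 35 6.0 | 38 6.0 | 41 5.2 | 44 6.3 | 47 11.3 | 50 35.1 | 53 51.4 | 56 57.9 | 59 70.0 | 62 80.5 | 65 91.1 | 68 102.8 | 71 114.5 | 74 125.5 | 77 136.1 | 80 146.8 | 83 156.6 | 86 157.9 | 89 155.9 |
```

View pics/z14.png

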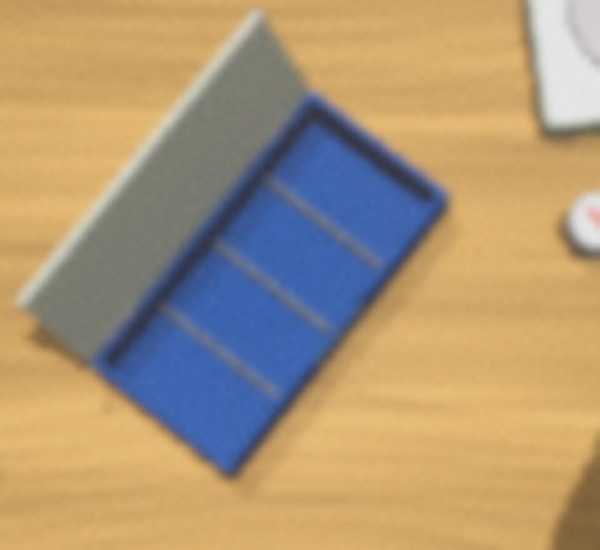

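Emit:
{"fn": "carry_out", "kwargs": {
  "steps": "0 20 0 0 0 0 0; 1 50 0 0 0 0 0; 2 90 0 0 0 0 0; 3 130 0 0 0 0 0; 4 170 0 0 0 0 0; 5 210 0 0 0 0 0; 6 250 0 0 0 0 0; 7 290 0 0 0 0 0; 7.5 330 0 0 0 0 0; 7.5 365 0 0 0 0 0; 7.5 390 0 0 0 0 0; 7.5 405 0 0 0 0 0; 7.5 405 -20 0 0 0 0; 7.5 405 -40 0 0 0 0; 7.5 405 -40 0 0 0 0; 7.5 405 -40 0 0 0 0; 7.5 405 -40 0 0 0 0"
}}

```text
t: 24.3
tcp_pos: [579.0, 179.5, 80.4]
eef_rot: [[0.619, 0.785, 0.002], [0.785, -0.619, 0.0], [0.001, 0.001, -1.0]]
wrist_force: [0.7, 0.2, -0.5]
finger_gap: 0.427
```

```bash
python3 - <<'E'
from samp import *
im,d=snap('scene','scene14')
cv2.imwrite('pics/z15.png',cv2.resize(im[100:280,190:390,::-1],None,fx=3,fy=3,interpolation=cv2.INTER_CUBIC))
s=robot.get_state(); print(s['tcp_pos'],s['q'].round(2),s['eef_rot'].round(3))
E
```

```text
[579.10686769 179.60636748  80.70792844] [ 0.24  0.13  1.46 -0.    1.55 -0.66] [[ 0.619  0.785  0.002]
 [ 0.785 -0.619  0.   ]
 [ 0.002  0.001 -1.   ]]
```

View pics/z15.png

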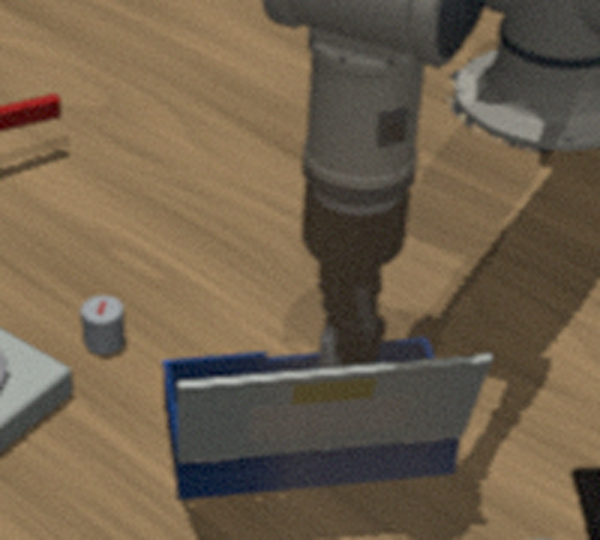

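Emit:
{"fn": "carry_out", "kwargs": {
  "steps": "-0.8 0 -15 0 0 0 0; -0.8 0 -32 0 0 0 0; -0.8 0 -48 0 0 0 0; -0.8 0 -58 0 0 0 0; -0.8 0 -64 0 0 0 0; -0.8 0 -66 0 0 0 0; -0.8 0 -67 0 0 0 0; -0.8 0 -67 0 0 0 0; -0.8 0 -67 0 0 0 0"
}}

```text
t: 25.25
tcp_pos: [577.7, 179.6, 12.6]
eef_rot: [[0.619, 0.786, 0.0], [0.786, -0.619, -0.0], [0.0, 0.0, -1.0]]
wrist_force: [-2.5, -3.6, -0.9]
finger_gap: 0.426
```

Emit:
{"fn": "carry_out", "kwargs": {
  "steps": "-1.9 -2.4 0 0 0 0 0; -3.7 -4.7 0 0 0 0 0; -3.7 -4.7 0 0 0 0 0; -3.7 -4.7 0 0 0 0 0"
}}

```text
t: 25.65
tcp_pos: [574.0, 175.2, 12.6]
eef_rot: [[0.619, 0.786, 0.001], [0.786, -0.619, 0.0], [0.001, 0.0, -1.0]]
wrist_force: [-0.5, -0.4, -1.2]
finger_gap: 0.424
```

Emit:
{"fn": "carry_out", "kwargs": {
  "steps": "-2.5 -3.1 -0.5 0 0 0 0; -2.5 -3.1 -1 0 0 0 0; -2.5 -3.1 -1.2 0 0 0 0; -2.5 -3.1 -1.2 0 0 0 45; -2.5 -3.1 -1.2 0 0 0 50; -2.5 -3.1 -1.2 0 0 0 54; -2.5 -3.1 -1.2 0 0 0 54; -2.5 -3.1 5 0 0 0 54; -2.5 -3.1 25 0 0 0 54; -2.5 -3.1 50 0 0 0 54; -10 -15 90 0 0 0 54; -10 -50 120 0 0 0 60; -10 -90 120 0 0 0 60; -10 -130 120 0 0 0 60; 0 -170 120 0 0 0 65; 20 -205 120 0 0 0 65; 40 -217 120 0 0 0 65; 61 -222 100 0 0 0 65; 61 -222 90 0 0 0 65; 61 -222 90 0 0 0 65"
}}

```text
t: 27.65
tcp_pos: [633.6, -46.8, 99.7]
eef_rot: [[0.619, 0.786, -0.005], [0.786, -0.619, 0.001], [-0.002, -0.004, -1.0]]
wrist_force: [-0.3, 0.1, -0.2]
finger_gap: 0.651
```

```bash
python3 - <<'E'
from samp import *
from lid import lid
im,d=snap('scene','scene15');im2,d2=snap('top','top15'); lid(d)
s=robot.get_state(); print(s['tcp_pos'],s['t'])
a=im[100:280,190:390,::-1]; b=im2[130:270,180:320,::-1]
o=np.zeros((400,800,3),np.uint8); o[:360,:400]=cv2.resize(a,None,fx=2,fy=2); o[:,400:]=cv2.resize(b,(400,400),interpolation=cv2.INTER_CUBIC)
cv2.imwrite('pics/z16.png',o)
samp([('top','top15'),('scene','scene15')]); samp([('top','top15')],45,(530,680,80,250))
P=cloud('top',d2); c=np.array([598.5,163.5]);R=np.array([[.618,.786],[-.786,.618]]); q=(P[...,:2]-c)@R.T; m=(abs(q[...,0])<45)&(abs(q[...,1])<105)&(P[...,2]>30)
print(m.sum(),np.median(q[m],0),np.median(P[...,2][m]),np.percentile(q[m],[2,98],axis=0))
E
```

```text
n 1609
lid theta from slope 1.8199767321823288 x at z=50 58.11571453355579 std 1.281954448133266
[634.28886157 -46.44858036 102.46182817] 27.75
top15 54 px 288.0 195.0 med [630.7 -44.8  39.8] circ 633.5 -46.4 17.7
scene15 106 px 223.0 203.0 med [635.2 -46.4  39.8] circ 635.6 -46.0 20.1
top15 85 px 220.0 213.0 med [571.6 172.5  45.2] circ 572.2 174.3 18.3
115 [-8.67715823 28.25222016] 45.03029437419082 [[-26.04007092  10.87494212]
 [  7.85685965  44.75217329]]
```

View pics/z16.png

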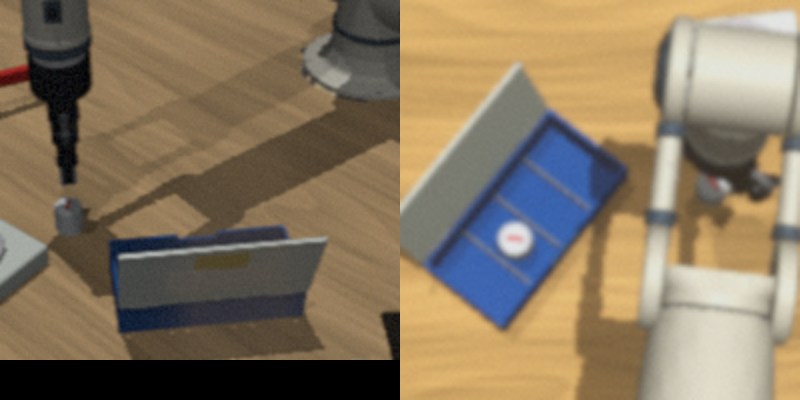

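Emit:
{"fn": "carry_out", "kwargs": {
  "steps": "0.5 0 -20 0 0 0 65; 0.5 0 -45 0 0 0 65; 0.5 0 -70 0 0 0 65; 0.5 0 -85 0 0 0 65; 0.5 0 -93 0 0 0 65; 0.5 0 -96 0 0 0 65; 0.5 0 -96 0 0 0 65; 0.5 0 -96 0 0 0 65"
}}

```text
t: 28.55
tcp_pos: [636.2, -47.0, 7.8]
eef_rot: [[0.619, 0.786, 0.002], [0.786, -0.619, -0.0], [0.001, 0.002, -1.0]]
wrist_force: [0.5, 0.2, -0.5]
finger_gap: 0.651
```

Emit:
{"fn": "carry_out", "kwargs": {
  "steps": "0 0 -1.5 0 0 0 65; 0 0 -1.5 0 0 0 50; 0 0 -1.5 0 0 0 45; 0 0 -1.5 0 0 0 40; 0 0 -1.5 0 0 0 0; 0 0 -1.5 0 0 0 0; 0 0 -1.5 0 0 0 0; 0 0 -1.5 0 0 0 0; 0 0 -1.5 0 0 0 0; 0 0 6 0 0 0 0; 0 0 30 0 0 0 0; 0 0 60 0 0 0 0; 0 0 95 0 0 0 0; 0 0 110 0 0 0 0; 0 0 110 0 0 0 0; 0 0 110 0 0 0 0; 0 0 110 0 0 0 0",
  "force": 50
}}

```text
t: 30.25
tcp_pos: [634.1, -46.7, 113.1]
eef_rot: [[0.619, 0.786, -0.005], [0.786, -0.619, 0.001], [-0.002, -0.004, -1.0]]
wrist_force: [0.8, 0.1, -0.9]
finger_gap: 0.429
```

Emit:
{"fn": "carry_out", "kwargs": {
  "steps": "-2 15 0 0 0 0 0; -5 40 0 0 0 0 0; -9 75 0 0 0 0 0; -13 110 0 0 0 0 0; -17 145 0 0 0 0 0; -20 172 0 0 0 0 0; -21.5 185 0 0 0 0 0; -21.5 185 0 0 0 0 0; -21.5 185 -15 0 0 0 0; -21.5 185 -35 0 0 0 0; -21.5 185 -35 0 0 0 0; -21.5 185 -35 0 0 0 0; -21.5 185 -35 0 0 0 0"
}}

```text
t: 31.55
tcp_pos: [614.3, 137.3, 81.9]
eef_rot: [[0.62, 0.785, 0.001], [0.785, -0.62, 0.0], [0.001, 0.001, -1.0]]
wrist_force: [0.5, -0.1, -1.5]
finger_gap: 0.428
```

```bash
python3 - <<'E'
from samp import *
im,d=snap('scene','scene16');im2,d2=snap('top','top16')
s=robot.get_state(); print(s['tcp_pos'],s['t'],s['wrist_force'])
a=im[100:280,190:390,::-1]; b=im2[130:270,180:320,::-1]
o=np.zeros((400,800,3),np.uint8); o[:360,:400]=cv2.resize(a,None,fx=2,fy=2); o[:,400:]=cv2.resize(b,(400,400),interpolation=cv2.INTER_CUBIC)
cv2.imwrite('pics/z17.png',o)
E
```

```text
[614.51978628 137.74419722  82.41914881] 31.65 [ 1.18043959  0.51585767 -1.09733751]
```

View pics/z17.png

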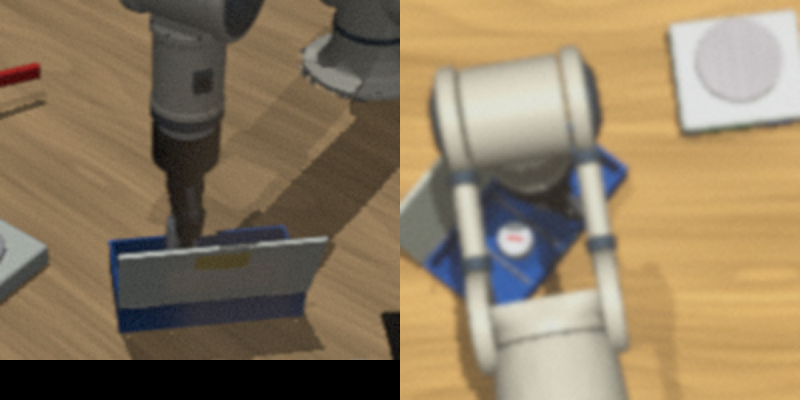

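Fine; lower.

Emit:
{"fn": "carry_out", "kwargs": {
  "steps": "-1 0 -15 0 0 0 0; -1 0 -32 0 0 0 0; -1 0 -48 0 0 0 0; -1 0 -58 0 0 0 0; -1 0 -64 0 0 0 0; -1 0 -66.5 0 0 0 0; -1 0 -67 0 0 0 0; -1 0 -67 0 0 0 0; -1 0 -67 0 0 0 0"
}}

```text
t: 32.55
tcp_pos: [613.4, 138.2, 15.1]
eef_rot: [[0.619, 0.786, 0.001], [0.786, -0.619, 0.0], [0.001, 0.001, -1.0]]
wrist_force: [0.3, -0.2, -1.2]
finger_gap: 0.425
```

Emit:
{"fn": "carry_out", "kwargs": {
  "steps": "0 0 -1.5 0 0 0 0; 0 0 -3 0 0 0 0; 0 0 -3.3 0 0 0 0; 0 0 -3.3 0 0 0 0"
}}

```text
t: 32.95
tcp_pos: [612.7, 138.1, 10.7]
eef_rot: [[0.619, 0.786, -0.0], [0.786, -0.619, -0.0], [-0.0, -0.0, -1.0]]
wrist_force: [-0.5, -0.2, -0.7]
finger_gap: 0.431
```

Emit:
{"fn": "carry_out", "kwargs": {
  "steps": "0 0 -1 0 0 0 0; 0 0 -1 0 0 0 0; 0 0 -1 0 0 0 45; 0 0 -1 0 0 0 50; 0 0 -1 0 0 0 54; 0 0 -1 0 0 0 54; 0 0 5 0 0 0 54; 0 0 25 0 0 0 54; 0 0 50 0 0 0 54; -10 -15 90 0 0 0 30; -25 -50 130 0 0 0 0; -40 -90 150 0 0 0 0; -50 -130 160 0 0 0 0; -50 -160 160 0 0 0 0; -50 -160 160 0 0 0 0; -50 -160 160 0 0 0 0"
}}

```text
t: 34.55
tcp_pos: [562.8, -22.2, 171.3]
eef_rot: [[0.62, 0.785, 0.0], [0.785, -0.62, 0.0], [0.001, 0.0, -1.0]]
wrist_force: [-0.4, 0.4, 0.6]
finger_gap: 0.003
```

```bash
python3 - <<'E'
from samp import *
from lid import lid
im,d=snap('scene','scene17');im2,d2=snap('top','top17'); lid(d)
s=robot.get_state(); print(s['tcp_pos'],s['t'],s['q'].round(2))
a=im[100:280,120:390,::-1]; b=im2[130:270,180:320,::-1]
o=np.zeros((400,800,3),np.uint8); o[:267,:400]=cv2.resize(a,(400,267)); o[:,400:]=cv2.resize(b,(400,400),interpolation=cv2.INTER_CUBIC)
cv2.imwrite('pics/z18.png',o)
samp([('top','top17')],45,(530,680,80,250))
P=cloud('top',d2); c=np.array([598.5,163.5]);R=np.array([[.618,.786],[-.786,.618]]); q=(P[...,:2]-c)@R.T; m=(abs(q[...,0])<45)&(abs(q[...,1])<105)&(P[...,2]>30)
for cc in comps(m): print(cc.sum(),np.median(q[cc],0),np.median(P[...,2][cc]),np.percentile(q[cc],[2,98],axis=0))
E
```

```text
n 1618
lid theta from slope 1.8208807242954346 x at z=50 58.041232772840985 std 1.3091756368363685
[562.79913985 -20.978509   170.71255211] 34.65 [-0.1  -0.01  1.44  0.    1.71 -1.  ]
top17 88 px 231.0 200.0 med [613.5 139.3  44.8] circ 614.0 139.3 18.8
top17 87 px 219.0 213.0 med [572.1 175.3  45.5] circ 571.4 173.7 18.8
116 [-10.19926399 -25.94307317] 44.62646479832267 [[-26.65479428 -43.26311352]
 [  7.55879311  -9.62800527]]
116 [-8.93096014 28.41912153] 45.43576134255579 [[-25.26064038  10.92038702]
 [  8.49722802  44.44131093]]
```

View pics/z18.png

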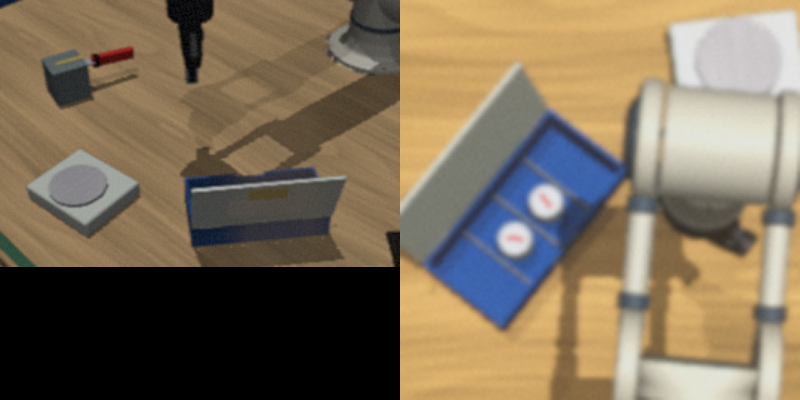

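Emit:
{"fn": "carry_out", "kwargs": {
  "steps": "0 0 20 0 0 -8 0; 0 10 45 0 0 -16 0; 8 30 45 0 0 -24 0; 18 55 45 0 0 -32 0; 28 80 45 0 0 -40 0; 40 110 45 0 0 -48 0; 50 135 45 0 0 -56 0; 60 160 45 0 0 -64 0; 70 185 45 0 0 -72 0; 80 210 45 0 0 -80 0; 90 235 45 0 0 -88 0; 98 256 45 0 0 -90 0; 104.9 272.5 45 0 0 -90 0; 104.9 272.5 45 0 0 -90 0; 104.9 272.5 45 0 0 -90 0; 104.9 272.5 45 0 0 -90 0"
}}

```text
t: 36.25
tcp_pos: [667.4, 250.4, 215.8]
eef_rot: [[0.786, -0.618, -0.0], [-0.618, -0.786, -0.0], [0.0, 0.0, -1.0]]
wrist_force: [-0.3, 0.5, 0.6]
finger_gap: 0.002
```

```bash
python3 - <<'E'
from samp import *
from lid import lid
im,d=snap('scene','scene18')
s=robot.get_state(); print(s['tcp_pos'],s['t'],s['q'].round(2),s['eef_rot'].round(3))
p=s['tcp_pos'][:2]-[598.5,163.5]; print('case',p@[.618,.786],p@[-.786,.618])
cv2.imwrite('pics/z19.png',cv2.resize(im[80:280,190:390,::-1],None,fx=3,fy=3))
E
```

```text
[667.49682678 250.08787892 216.09696249] 36.3 [ 0.31  0.41  0.89 -0.    1.84  0.98] [[ 0.786 -0.619  0.   ]
 [-0.619 -0.786 -0.   ]
 [ 0.     0.    -1.   ]]
case 110.69811178254002 -0.7201966794497361
```

View pics/z19.png

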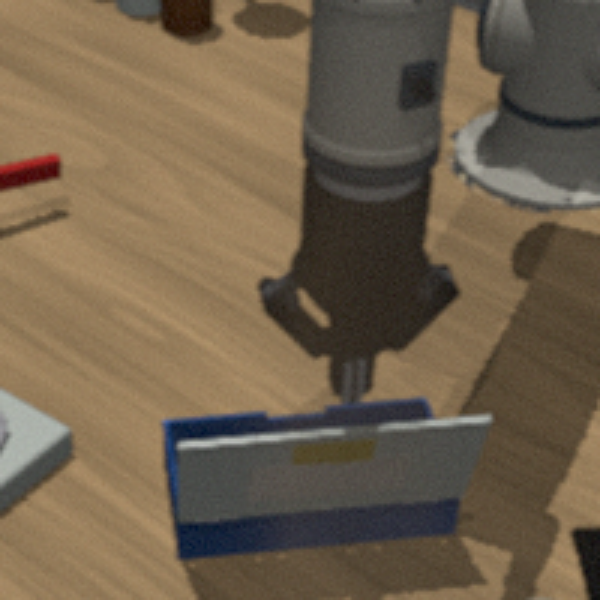

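Emit:
{"fn": "carry_out", "kwargs": {
  "steps": "2 2.5 -10 0 0 0 0; 2 2.5 -25 0 0 0 0; 2 2.5 -45 0 0 0 0; 2 2.5 -60 0 0 0 0; 2 2.5 -75 0 0 0 0; 2 2.5 -86 0 0 0 0; 2 2.5 -86 0 0 0 0; 2 2.5 -86 0 0 0 0"
}}

```text
t: 37.1
tcp_pos: [669.8, 253.1, 130.1]
eef_rot: [[0.786, -0.619, 0.0], [-0.619, -0.786, 0.0], [0.0, -0.0, -1.0]]
wrist_force: [-0.1, 1.1, 1.0]
finger_gap: 0.003
```

```bash
python3 - <<'E'
from samp import *
from lid import lid
im,d=snap('scene','scene19')
s=robot.get_state(); print(s['tcp_pos'],s['t'],s['q'].round(2),s['wrist_force'])
p=s['tcp_pos'][:2]-[598.5,163.5]; print('case',p@[.618,.786],p@[-.786,.618])
cv2.imwrite('pics/z20.png',cv2.resize(im[80:280,190:390,::-1],None,fx=3,fy=3))
E
```

```text
[670.08520621 253.22786508 130.94390928] 37.15 [0.31 0.41 1.04 0.   1.69 0.98] [ 0.19472228 -0.33311372 -0.29293064]
case 114.7657593878237 -0.8141514629135219
```

View pics/z20.png

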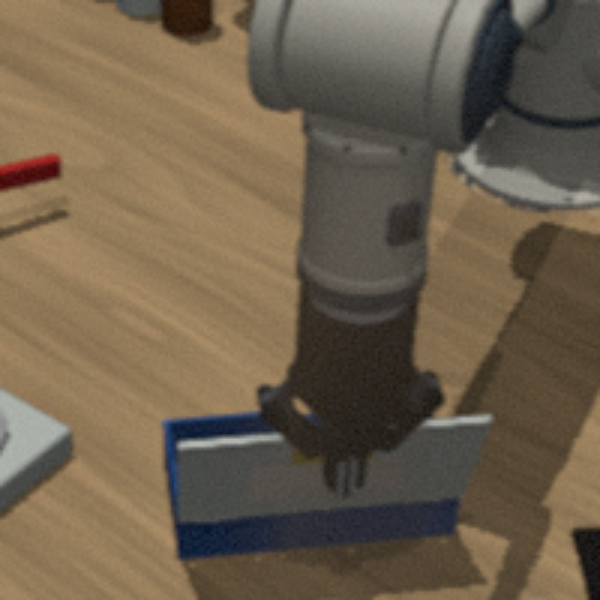

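Emit:
{"fn": "carry_out", "kwargs": {
  "steps": "-6.2 -7.9 0 0 0 0 0; -12.4 -15.7 0 0 0 0 0; -18.5 -23.6 0 0 0 0 0; -26 -33 0 0 0 0 0; -30.3 -38.5 0 0 0 0 0; -34.4 -43.8 0 0 0 0 0; -38.1 -48.4 -1 0 0 0 0; -41.7 -53.1 -2 0 0 0 0; -45.3 -57.6 -4 0 0 0 0; -48.8 -62.1 -6 0 0 0 0; -52.1 -66.3 -8.7 0 0 0 0; -55.4 -70.4 -11.4 0 0 0 0; -58.4 -74.3 -15 0 0 0 0; -61.4 -78.1 -18.4 0 0 0 0; -61.4 -78.1 -18.4 0 0 0 0; -61.4 -78.1 -18.4 0 0 0 0"
}}

```text
t: 38.75
tcp_pos: [607.7, 174.7, 110.5]
eef_rot: [[0.786, -0.619, -0.002], [-0.619, -0.786, -0.001], [-0.001, 0.002, -1.0]]
wrist_force: [0.7, 0.9, 1.2]
finger_gap: 0.002
```

```bash
python3 - <<'E'
from samp import *
im,d=snap('scene','scene20')
s=robot.get_state(); print(s['tcp_pos'],s['t'],s['q'].round(2),s['wrist_force'])
p=s['tcp_pos'][:2]-[598.5,163.5]; print('case',p@[.618,.786],p@[-.786,.618])
cv2.imwrite('pics/z21.png',cv2.resize(im[80:280,190:390,::-1],None,fx=3,fy=3))
E
```

```text
[607.89201766 174.86676769 110.67562745] 38.8 [ 0.23  0.19  1.34 -0.    1.62  0.89] [-0.1282944  -0.2637266   0.65109946]
case 14.738546317291867 -0.35746344945810266
```

View pics/z21.png

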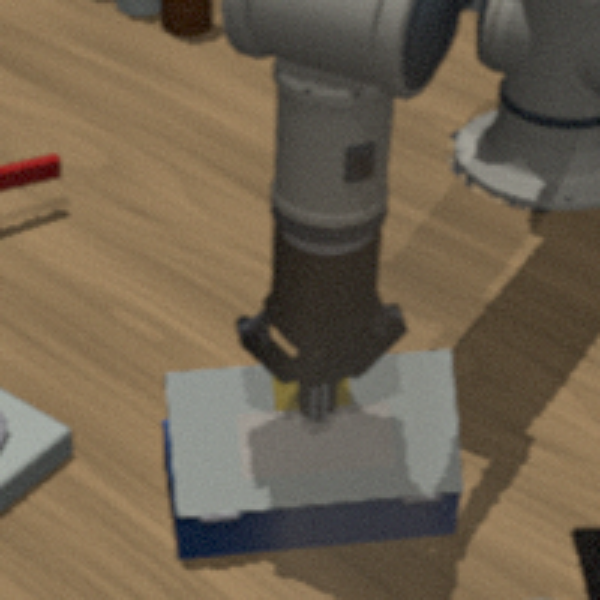

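Emit:
{"fn": "carry_out", "kwargs": {
  "steps": "-2.7 -3.4 -4.2 0 0 0 0; -5.4 -6.8 -8.4 0 0 0 0; -7.6 -9.7 -13.2 0 0 0 0; -9.8 -12.5 -18 0 0 0 0; -11.6 -14.8 -23.3 0 0 0 0; -13.3 -17 -28.6 0 0 0 0; -14.6 -18.6 -34 0 0 0 0; -15.9 -20.3 -39.8 0 0 0 0; -17 -21.7 -47.6 0 0 0 0; -17.7 -22.5 -52 0 0 0 0; -17.7 -22.5 -54 0 0 0 0; -17.7 -22.5 -54 0 0 0 0; -17.7 -22.5 -54 0 0 0 0"
}}

```text
t: 40.1
tcp_pos: [590.5, 152.7, 57.2]
eef_rot: [[0.786, -0.618, -0.001], [-0.618, -0.786, 0.0], [-0.001, 0.0, -1.0]]
wrist_force: [0.8, -0.2, 0.9]
finger_gap: 0.0
```

Press down gradually.

Emit:
{"fn": "carry_out", "kwargs": {
  "steps": "0 0 -1 0 0 0 0; 0 0 -2 0 0 0 0; 0 0 -3 0 0 0 0; 0 0 -3 0 0 0 0"
}}

```text
t: 40.5
tcp_pos: [590.7, 152.7, 56.0]
eef_rot: [[0.786, -0.618, 0.001], [-0.618, -0.786, 0.0], [0.0, -0.001, -1.0]]
wrist_force: [-3.8, -0.2, 6.6]
finger_gap: 0.004
```

Emit:
{"fn": "carry_out", "kwargs": {
  "steps": "0 0 -1.5 0 0 0 0; 0 0 -3 0 0 0 0; 0 0 -3 0 0 0 0; 0 0 -3 0 0 0 0"
}}

```text
t: 40.9
tcp_pos: [590.9, 152.7, 55.9]
eef_rot: [[0.786, -0.618, 0.002], [-0.618, -0.786, 0.0], [0.001, -0.002, -1.0]]
wrist_force: [-9.5, -3.4, 19.4]
finger_gap: -0.006
```

Rigid stop at 55.9 mm: shut. Lift away and check.

Emit:
{"fn": "carry_out", "kwargs": {
  "steps": "0 0 6 0 0 0 0; 0 0 20 0 0 0 0; 0 0 45 0 0 0 0; 0 0 80 0 0 0 0; -10 -30 120 0 0 0 0; -40 -80 150 0 0 0 0; -70 -130 160 0 0 0 0; -100 -170 160 0 0 0 0; -120 -210 160 0 0 0 0; -140 -240 160 0 0 0 0; -150 -250 160 0 0 0 0; -150 -250 160 0 0 0 0; -150 -250 160 0 0 0 0; -150 -250 160 0 0 0 0"
}}

```text
t: 42.3
tcp_pos: [441.2, -96.7, 211.6]
eef_rot: [[0.786, -0.618, 0.0], [-0.618, -0.786, 0.0], [-0.0, -0.0, -1.0]]
wrist_force: [0.3, -0.0, 0.4]
finger_gap: 0.001
```

```bash
python3 - <<'E'
from samp import *
im,d=snap('scene','scene21');im2,d2=snap('top','top21')
s=robot.get_state(); print(s['tcp_pos'],s['t'],s['joint_vel'].round(3))
c=np.array([598.5,163.5]);R=np.array([[.618,.786],[-.786,.618]])
for cam,dd in(('scene',d),('scene',np.load('pics/scene0.npy')),('top',d2),('top',np.load('pics/top0.npy'))):
    P=cloud(cam,dd); q=(P[...,:2]-c)@R.T; m=(abs(q[...,0])<46)&(abs(q[...,1])<100)&(abs(P[...,2]-55)<20); A=np.c_[q[m],np.ones(m.sum())]; print(cam,np.linalg.lstsq(A,P[...,2][m],rcond=None)[0])
h=np.array([.964,-.267]);l=np.array([.267,.964]); oo=np.array([568.,-347.])
for cam,dd,off in(('scene',d,[-3,1,3.8]),('top',d2,[0,0,0])):
    P=cloud(cam,dd)+off; f=(P[...,:2]-oo)@h; t=(P[...,:2]-oo)@l; Z=P[...,2]
    b=(f<-25)&(f>-140)&(abs(t)<16)&(Z>40)&(Z<90);print(cam,b.sum(),np.percentile(f[b],[1,99]),np.median(t[b]),np.polyfit(f[b],t[b],1),np.polyfit(f[b],Z[b],1))
a=im[:,:,::-1]; b=im2[:,:,::-1]
o=np.zeros((600,800,3),np.uint8); o[:300,:400]=cv2.resize(a,(400,300)); o[:300,400:]=cv2.resize(b,(400,300)); o[300:,:400]=cv2.resize(a[110:210,120:253],(400,300)); o[300:,400:]=cv2.resize(b[150:270,280:440],(400,300))
cv2.imwrite('pics/z22.png',o)
E
```

```text
[441.16264759 -96.53907549 211.29795084] 42.4 [-0.001  0.001  0.002 -0.003  0.001 -0.001]
scene [3.06695018e-03 4.83773896e-04 5.33028582e+01]
scene [5.57066260e-05 1.14437689e-04 5.33352474e+01]
top [ 2.66854549e-03 -3.30068228e-03  5.63310496e+01]
top [-4.74971558e-03 -3.42815517e-04  5.63652576e+01]
scene 238 [-114.96799482  -25.85351122] 4.56162597829729 [1.42088436e-03 3.69811505e+00] [ 0.06806254 67.14003091]
top 192 [-115.45810479  -26.23412071] 0.6571453308545034 [-0.00526417 -0.51591768] [6.15776910e-02 7.19735381e+01]
```

View pics/z22.png

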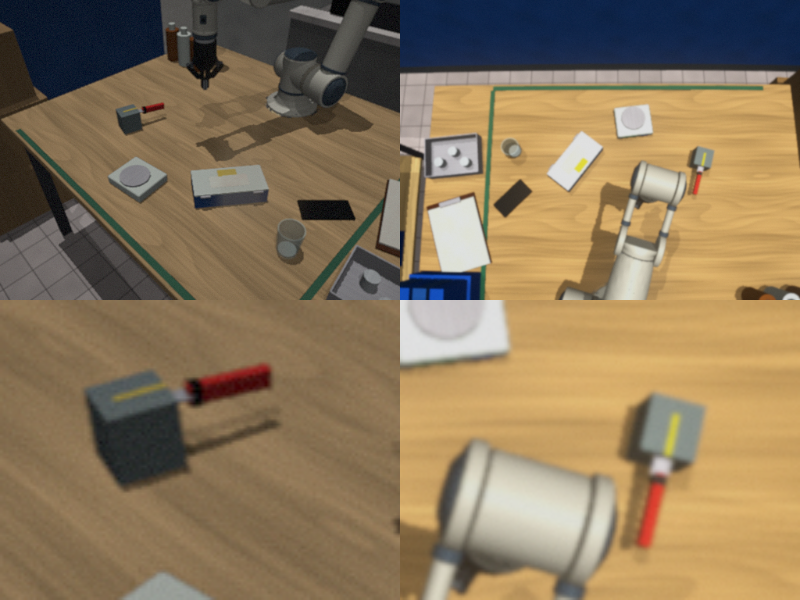

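```bash
python3 - <<'E'
from plant import robot
print(robot.hand_in())
E
```

```text
the job is handed in; nothing more can be done
None
```

I filed both castings in the case, shut the lid, left the opener in the holder and handed the job in at about 42 s; no verdict is reported.

- **Lid opening:** I levered it up through the notch with the blade and swung it to about 1.82 rad, where it stood by itself. I could not read the force between opener and lid. The camera showed the blade lifting the lid, and the wrist force during the first lift was about 4 N.
- **Castings:** There were two with a red stroke on top. One was knocked about 30 mm aside early on, so I measured it again before picking it up. Both stand in the two middle bays, at about (-9, +28) and (-10, -26) mm in the case frame. Their tops measured 45 mm, so they were upright on the floor. I left the three unmarked cylinders in the tray beyond the green line alone.
- **Lid shutting:** After the final press its plane matches the starting picture to within about 0.01 rad.
- **Opener:** Released in the slot, with the tip about 55 mm deep. I felt it touch the closed end. It hangs about 0.065 rad nose-up, within the 0.2 rad limit.
- **Bystanders:** The balance, beaker and phone look unmoved in the last pictures, though I did not measure them again.

**Disagreements and contacts:**
- The scene camera reads about 3 mm low in height and differs from the top camera by a few mm sideways. I corrected for this using surfaces of known height.
- While I placed the first casting, the gripper touched something on the hinge side, probably the standing lid, with about 4 N. I shifted clear, and the lid angle did not change.

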